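# Start the bench centrifuge and flag it as in use

### The arm

A 6-joint arm with a two-finger parallel gripper is mounted at the origin on the work surface. World frame = base frame: x ahead of the robot, y to its left, z up, the work surface at z = 0. Lengths are in m, angles in rad, forces in N, time in s.
With the tool pointing down it reaches from about 0.225 to 0.875 m from the base axis. Payload 3.4 kg.
Tool frame: the origin (TCP) lies at the very end of the fingers, on their centre line; the grasp point (between the pads) lies 19 mm behind it; z points along the fingers, y is the line along which they close (so a half turn about z gives the same grasp; the last joint's range is limited). The gripper opens to 85 mm and grips with 20 to 120 N. Pads are 22 mm wide; open, the fingers measure 114 mm over their backs; the gripper's body (76 mm by 85 mm) begins 54 mm behind the grasp point. The pads swing forward as they close: fully open they stand 13 mm farther back than shut.
Start: joints at [1.008, 0.276, 1.505, -0, 1.361, -0.121], TCP at [0.246, 0.52, 0.201] pointing down, gripper open.
Joint ranges: [-2.89, 2.89], [-0.75, 2.08], [0.22, 2.7], [-1.18, 4.32], [0.11, 2.71], [-2.7, 2.7]. Speed limits (rad/s): [2.57, 2.57, 3.14, 3.14, 3.14, 3.14].

### API

Orientations are given as a unit quaternion [x, y, z, w].
In Python, from workcell import readout, read_camera, camera_info, finish_job gives the robot as it stands.
- The arm moves only by the tool send_rows, never from a script. Its argument "series" is one flat list of numbers, 7 for each row, row after row: the turn, a rotation vector about the tool's x, y, z in degrees, then the shift along the tool's x, y, z in m, then the opening, from 0 (shut) to 1 (fully open). A call has 1 to 20 rows; each row is the pose to reach, as a shift and turn from the pose commanded when the call began, along the tool's axes at that moment; what a row does not reach only later rows make up. A row lasts 1/10 s, in which the tool goes at most 50 mm and 8.59 degrees, less where a joint would pass 70% of its speed; a pose out of reach is approached as far as the arm can. A call with a gripper value outside its range is refused whole. The fingers move at their own pace and stop on an object; the grip force is fixed at half the most. Time passes only in rows, so rows that repeat a pose let the fingers close. It gives the time, the measured TCP pose, the force, the opening and the grip force at its end, in the units of the state.
- readout.get_state(): the state, without advancing time (a new reading comes with each control period).
- read_camera(name): name is "scene" or "top" or "wrist"; returns the picture (480x640x3 uint8, red, green, blue); there is no depth.
- camera_info(name): a dict with "vertical_fov" (degrees; the focal length in pixels is half the picture's height over the tangent of half this angle, whatever the lens; pixels are square), "cx", "cy" (the principal point, pixels), "rvec" (rotation vector, rad) and "tvec" (3), from world to camera coordinates, as OpenCV has them; the wrist camera has in their place "T_tool_cam" (4x4, takes a point from camera to tool coordinates, whose origin is the TCP and whose axes are the flange's). Camera axes: x right, y down, z forward; pixel columns grow to the right and rows downward; lengths in m; the calibration is good to about 2 mm. A picture is of the moment at which its call begins: read the wrist's pose just before it. camera_info takes no time and is no camera call.
- finish_job(): hands the job in; it is judged then, once.
The state is a dict: "t": time; "qpos": joint angles; "dq": joint speeds; "joint_efforts": joint torques, N m; "eef_pos": TCP position; "eef_rot": TCP orientation; "wrist_force": force on the tool from outside, world axes, zero at the start; "wrist_torque": the same for the moment, N m; "finger_gap": finger opening in m; "grasp_force": force on a finger pad.
Only numpy, scipy, OpenCV 4.12 (cv2) and the standard library are available. Lean on these libraries where they do the work, as an engineer would, in place of code of your own. Each camera call takes 0.05 s, during which the arm holds its last target. There are 200 camera calls.

### The job

Start a spin on the white bench centrifuge: close its lid fully, then turn the black dial clockwise until its pointer is on the orange mark, then press the green start button all the way down. When it is running, hang the red saddle sign astride the sign rail and let go; the lid stays shut, the pointer stays on the mark, and the green sign and everything else on the bench stay where they are.

Things in the scene. Friction and masses are not known exactly. Their poses are not given: they have to be found in the camera images.
- centrifuge: White bench centrifuge, fixed, 320 (x) x 260 (y) x 140 mm high. Origin: centre of its underside; its -x side faces the robot. The front part (local x -158 to -20 mm) is the control deck, its top 90 mm above the bench, with the dial on its left (+y) half and the start button on its right half; the rear part is the rotor housing, its top at 140 mm, under the lid.
- lid (a joint): Lid hinge, rad: 0 = shut flat on the housing, starts open at 0.5 to 0.85. A stiff hinge: the lid stays where it is left.
- lid_hinge (a point): Point on the lid's hinge line at the rear of the centrifuge, middle of its width, 14 mm above the line itself when the lid is shut. The hinge line runs along the centrifuge's y.
- lid_edge (a point): Middle of the free (front) edge of the grey lid, on its upper face. The lid is 165 mm from hinge to edge, 236 mm wide, 14 mm thick, flat on top, with a blue lip of 90 mm that stands out 12 mm at the edge. It closes when pressed downward on its upper face in its front half; some newtons suffice. Shut, its upper face is 154 mm above the bench.
- dial (a joint): Dial angle, rad, grows clockwise seen from above; starts between 0 and 0.35; stops at 0 and 3.6. It stays where it is left.
- dial_axis (a point): Point on the dial's vertical axis at the deck's surface (90 mm above the bench).
- pointer_tip (a point): Tip of the dial's pointer, at the top, 50 mm from the axis. The dial is a black hub (36 mm across, 30 mm high) with a radial arm (14 mm wide, from 20 mm behind the axis to 52 mm in front; its sides stand from 7 to 34 mm above the deck) with a white line along its top. The arm is made to be pushed round by a fingertip against its side (about 2 N); seen from above it lies over a white scale disc.
- index_mark (a point): The orange mark on the dark bezel round the dial (12 mm wide, 48 to 64 mm from the axis); this point is 50 mm from the axis on the mark's middle line at the height of the pointer's top, so the pointer tip meets it when set. The mark lies 1.3 to 3.15 rad clockwise from the dial's zero, and does not move.
- start (a joint): Travel of the start button, m: 0 = up, about 0.006 = fully down (5 N); springs back.
- start_top (a point): Top centre of the green start button, 34 mm across, pressed straight down.
- red_sign: Loose red saddle sign, a stiff plastic inverted U with a white dot on each face, 0.16 kg, standing on its two legs. Origin: centre of its underside. 38 mm thick along its x (two 4 mm legs, 30 mm gap), 100 mm wide along its y, 80 mm high with a 5 mm bridge on top. Gripped from above across its thickness.
- red_sign_crown (a point): Middle of the underside of the red sign's bridge, 75 mm above the sign's underside.
- rail: Fixed sign rail: a horizontal steel bar of 16 mm diameter along its y, 220 mm long, on two end posts. Origin: on the bench below its middle.
- rail_mid (a point): Middle of the bar's axis, 140 mm above the bench; y along the bar.
- green_sign: Green saddle sign, same shape as the red one, standing near it; leave alone.
- spray: Blue spray bottle, 70 mm across, 190 mm high; leave alone.
- reagent: Amber reagent bottle, 56 mm across, 110 mm high; leave alone.
- jar: White specimen jar with yellow cap, 60 mm across, 70 mm high; leave alone.
- cap: Yellow loose jar cap, 70 mm across, 12 mm high, lying flat; leave alone.
- kit: Cardboard kit box, 90 x 150 x 50 mm; leave alone.
- tubes: White tube rack full of tubes, 70 x 150 mm, 88 mm high; leave alone.
Mind the look-alikes: they are no part of the job. Several things look just like the red_sign: the one meant starts farthest to the robot's left.

How it is judged:
By the outcome, as a careful person would: the job done as asked, in the order asked, and still so for the second after the job is handed in, with the robot touching nothing.
It also fails if it takes over 72 s, if anything falls off the work surface, if the arm or the gripper's body presses on something with over 40 N, if the wrist force passes 120 N, or if a joint passes its speed limit or range.

## Working session

There is one attempt and no reset: what is moved stays moved. The work goes in short steps, Python scripts to look and compute and a tool call to move; the robot and the scene stay as the last step left them, time stands still between calls to the robot, and variables do not carry over. Pictures are saved under pics/ and viewed, at most 10 in all, crops included, and the job is handed in when it is done.

Besides the shell and the picture viewer there is one more tool, called after ">>>" as a command line: name --argument value ..., lists and objects as JSON in quotes. send_rows: Moves the arm, as the interface text tells. Its arguments: {"type":"object","properties":{"series":{"type":"array","items":{"type":"number"}}},"required":["series"]}

```bash
mkdir -p pics; python3 - <<'E'
from workcell import readout, read_camera, camera_info
import cv2,numpy as np
s=readout.get_state();print({k:np.round(v,3).tolist() for k,v in s.items()})
for n in ("scene","top"):
    im=read_camera(n);cv2.imwrite(f"pics/{n}0.png",im[:,:,::-1]);print(n,camera_info(n))
print(camera_info("wrist"))
E
```

```text
{'t': 0.0, 'qpos': [1.008, 0.277, 1.506, 0.0, 1.361, -0.121], 'dq': [0.0, -0.001, -0.0, -0.0, -0.001, 0.0], 'joint_efforts': [-0.0, -41.677, -24.581, 0.0, 0.011, 0.0], 'eef_pos': [0.246, 0.519, 0.2], 'eef_rot': [0.219, 0.976, -0.001, -0.0], 'wrist_force': [-0.795, 0.173, 0.526], 'wrist_torque': [0.025, 0.002, -0.0], 'grasp_force': 0.0, 'finger_gap': 0.086}
scene {'vertical_fov': 44.88324565815623, 'cx': 312.5052712015764, 'cy': 236.92579224273607, 'rvec': array([ 1.04386651,  2.36552292, -1.10347648]), 'tvec': array([ 0.32738103, -0.11917955,  1.68210159])}
top {'vertical_fov': 52.87775204052104, 'cx': 312.11124692085644, 'cy': 238.97620653205047, 'rvec': array([ 2.1564415 , -2.12718778,  0.20256733]), 'tvec': array([-0.04031427,  0.47819471,  1.31117223])}
{'vertical_fov': 62.867901366901734, 'cx': 315.48411578309475, 'cy': 235.60047619750074, 'T_tool_cam': array([[-2.54775148e-06, -9.60541374e-01, -2.78137140e-01,
         7.06375127e-02],
       [ 9.99999978e-01, -6.05020034e-05,  1.99782474e-04,
         5.86130587e-04],
       [-2.08727187e-04, -2.78137134e-01,  9.60541353e-01,
        -1.73266462e-01],
       [ 0.00000000e+00,  0.00000000e+00,  0.00000000e+00,
         1.00000000e+00]])}
```

View pics/scene0.png

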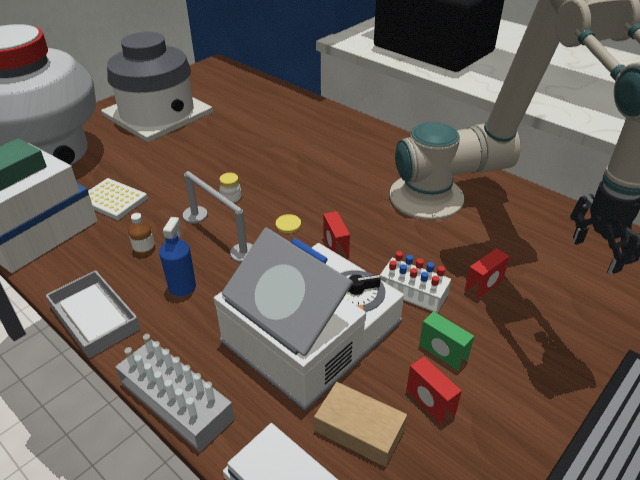

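View pics/top0.png

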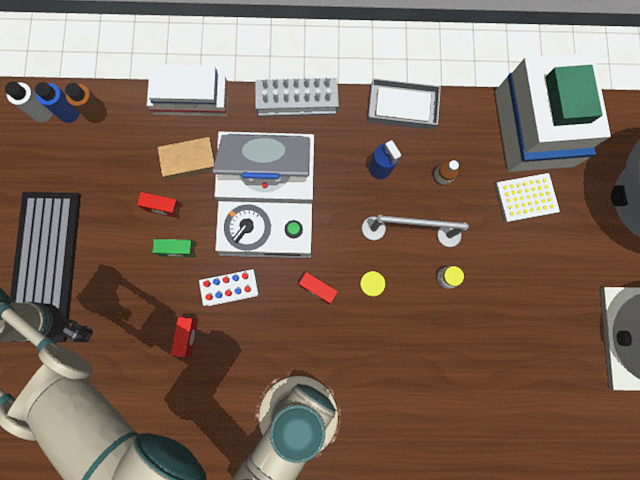

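Things that could be taken for the red sign, in the top view: (157,203), (183,336) and (318,288). World +y is picture-left, so the one meant is (157,203), which is (433,390) in the scene view. I'll check it in one crop.

```bash
cat > h.py <<'E'
import numpy as np,cv2
from workcell import camera_info,readout
from scipy.spatial.transform import Rotation as R
def cam(n):
    i=camera_info(n);f=240/np.tan(np.radians(i['vertical_fov']/2))
    K=np.array([[f,0,i['cx']],[0,f,i['cy']],[0,0,1]])
    if n=='wrist':
        s=readout.get_state();T=np.eye(4);T[:3,:3]=R.from_quat(s['eef_rot']).as_matrix();T[:3,3]=s['eef_pos']
        C=T@i['T_tool_cam'];return K,C[:3,:3].T,-C[:3,:3].T@C[:3,3]
    return K,cv2.Rodrigues(i['rvec'])[0],i['tvec']
def onplane(c,p,z):
    K,Rm,t=c;o=-Rm.T@t;d=Rm.T@np.linalg.inv(K)@np.array([*p,1.]);return o+d*(z-o[2])/d[2]
def proj(c,X):
    K,Rm,t=c;q=K@(Rm@np.asarray(X,float)+t);return q[:2]/q[2]
def tri(c1,p1,c2,p2):
    A=[]
    for (K,Rm,t),p in((c1,p1),(c2,p2)):
        P=K@np.c_[Rm,t];A+= [p[0]*P[2]-P[0],p[1]*P[2]-P[1]]
    v=np.linalg.svd(np.array(A))[2][-1];return v[:3]/v[3]
def blobs(im,lo,hi,amin=8,roi=None):
    m=cv2.inRange(cv2.cvtColor(im,cv2.COLOR_BGR2HSV),np.array(lo),np.array(hi))
    if roi is not None:
        k=np.zeros_like(m);x0,y0,x1,y1=roi;k[y0:y1,x0:x1]=1;m*=k
    n,l,st,ce=cv2.connectedComponentsWithStats(m)
    return [(ce[i],st[i],np.argwhere(l==i)[:,::-1]) for i in range(1,n) if st[i][4]>=amin]
E
python3 - <<'E'
from h import *
im=cv2.imread('pics/top0.png');c=cam('top')
cv2.imwrite('pics/crop1.png',cv2.resize(im[125:275,130:330],(800,600),interpolation=cv2.INTER_CUBIC))
for nm,lo,hi,z in(('red',(0,150,60),(6,255,255),.08),('red2',(174,150,60),(180,255,255),.08),('orange',(7,150,120),(18,255,255),.09),('green',(45,120,60),(80,255,255),.1),('blue',(105,150,80),(125,255,255),.2)):
  for ce,st,px in blobs(im,lo,hi,12): print(nm,ce.round(1),st[4],onplane(c,ce,z).round(4),cv2.minAreaRect(px.astype(np.float32)))
E
```

```text
red [167. 110.] 17 [0.836  0.3822 0.08  ] ((167.0, 110.0), (16.0, 0.0), 180.0)
red [264.2 184.8] 19 [0.6219 0.1014 0.08  ] ((264.2500305175781, 184.75003051757812), (4.242640495300293, 3.535533905029297), 45.0)
red [157.3 203.1] 635 [0.565  0.3917 0.08  ] ((159.09756469726562, 204.3780517578125), (44.21063995361328, 18.298873901367188), 12.094757080078125)
red [244.6 275.6] 25 [0.3699 0.1465 0.08  ] ((244.75003051757812, 275.7500305175781), (4.949747085571289, 4.242640495300293), 45.0)
red [317.9 287.5] 579 [ 0.3408 -0.0501  0.08  ] ((317.67510986328125, 287.5054016113281), (38.21353530883789, 15.982390403747559), 32.7352294921875)
red [225.3 279.4] 27 [0.3589 0.1976 0.08  ] ((225.00003051757812, 279.5000305175781), (4.949747085571289, 4.949747562408447), 45.0)
red [205.8 283.4] 27 [0.3475 0.2488 0.08  ] ((206.00003051757812, 283.5000305175781), (4.949747085571289, 4.949747085571289), 45.0)
red [246.9 288.7] 24 [0.335  0.1392 0.08  ] ((247.0, 288.5), (5.0, 4.0), 90.0)
red [227.5 292.8] 26 [0.3234 0.1901 0.08  ] ((227.5999755859375, 292.8000183105469), (5.366563320159912, 4.4721355438
[... 1912 characters left out ...]
7.7243537902832)
blue [558.4 153.6] 506 [ 0.6841 -0.6616  0.2   ] ((558.8877563476562, 153.4827423095703), (72.1685562133789, 12.938529968261719), 1.6135388612747192)
blue [259.8 175.2] 172 [0.6123 0.1027 0.2   ] ((260.0273132324219, 175.20782470703125), (36.047542572021484, 4.755794048309326), 1.9749339818954468)
blue [234.9 277.5] 25 [0.3539 0.1554 0.2   ] ((234.80001831054688, 277.4000549316406), (5.366563320159912, 4.472135543823242), 26.56505012512207)
blue [215.6 281.3] 27 [0.3441 0.2017 0.2   ] ((215.5, 281.5), (5.0, 5.0), 90.0)
blue [237.2 290.9] 23 [0.3215 0.1486 0.2   ] ((237.5, 291.0), (5.0, 4.0), 0.0)
blue [217.8 294.9] 23 [0.3114 0.1949 0.2   ] ((217.5, 295.0), (4.0, 5.0), 90.0)
```

View pics/crop1.png

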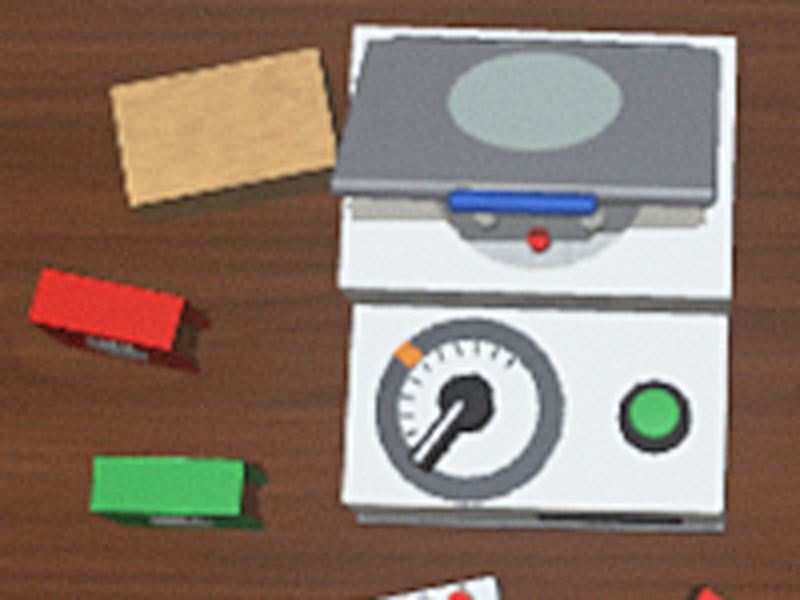

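The crop confirms the choice: a red saddle sign at crop (108,308), with the green sign below it. The dial axis is near crop (470,408), the pointer is toward (425,460), the orange mark is at (408,355) and the button is at (655,413). The lid is open, with its blue lip at (522,203).

```bash
python3 - <<'E'
from h import *
im=cv2.imread('pics/top0.png');c=cam('top');sc=cv2.imread('pics/scene0.png');cs=cam('scene')
deg=np.degrees
# deck (white)
for ce,st,px in blobs(im,(0,0,190),(180,40,255),800,(205,120,325,270)):
    r=cv2.minAreaRect(px.astype(np.float32));b=cv2.boxPoints(r);print('white',ce,st[:5]);
    for p in b: print('   ',p.round(1),onplane(c,p,.09).round(4),onplane(c,p,.14).round(4))
# bezel: gray-dark ring
m=cv2.inRange(cv2.cvtColor(im,cv2.COLOR_BGR2HSV),np.array((0,0,60)),np.array((180,60,150)));k=np.zeros_like(m);k[203:252,222:273]=1;m*=k
cn=max(cv2.findContours(m,cv2.RETR_EXTERNAL,cv2.CHAIN_APPROX_NONE)[0],key=len)
e=cv2.fitEllipse(cn);ax=onplane(c,e[0],.09);print('bezel',e,ax.round(4))
mk=onplane(c,(231.7,213.3),.091);print('mark',mk.round(4),'r',np.linalg.norm((mk-ax)[:2]),'ang',deg(np.arctan2(*(mk-ax)[[1,0]])))
# lip
lt=blobs(im,(105,150,80),(125,255,255),60,(225,160,300,190))[0];ls=blobs(sc,(105,150,60),(125,255,255),30,(280,230,340,270))
for b in ls: print('lip',b[0],b[1][4],tri(c,lt[0],cs,b[0]).round(4))
# red sign top: bright red
for ce,st,px in blobs(im,(0,150,170),(6,255,255),100,(130,180,190,225)):
    r=cv2.minAreaRect(px.astype(np.float32));b=cv2.boxPoints(r);w=np.array([onplane(c,p,.08) for p in b]);print('sign',r,onplane(c,r[0],.08).round(4));print(w.round(4))
# rail bar ends
for p in((378,219),(467,227)): print('bar',onplane(c,p,.14).round(4))
cv2.imwrite('pics/crop2.png',cv2.resize(im[190:250,350:480],(780,360),interpolation=cv2.INTER_CUBIC))
E
```

```text
white [267.42143983 180.07146611] [ 215  132   99   67 1903]
    [214.7 196.4] [0.584  0.2344 0.09  ] [0.5711 0.2249 0.14  ]
    [216.4 131.1] [0.7718 0.2381 0.09  ] [0.7515 0.2284 0.14  ]
    [313.7 133.7] [ 0.7696 -0.0339  0.09  ] [ 0.7493 -0.0329  0.14  ]
    [312. 199.] [ 0.5812 -0.0312  0.09  ] [ 0.5683 -0.0303  0.14  ]
white [271.7987988  226.70645646] [ 216  201   96   52 2664]
    [215.7 250.5] [0.4349 0.2248 0.09  ] [0.4278 0.2157 0.14  ]
    [217.  200.9] [0.5716 0.2274 0.09  ] [0.5591 0.2182 0.14  ]
    [311.6 203.4] [ 0.5689 -0.0304  0.09  ] [ 0.5565 -0.0295  0.14  ]
    [310.3 253.1] [ 0.4319 -0.0285  0.09  ] [ 0.4248 -0.0277  0.14  ]
bezel ((247.36477661132812, 226.61181640625), (41.13315200805664, 42.6619873046875), 120.7914810180664) [0.5015 0.1425 0.09  ]
mark [0.5374 0.186  0.091 ] r 0.056397931321587956 ang 50.48029511673373
lip [308.77142857 250.07142857] 210 [0.5985 0.0992 0.2432]
sign ((156.05853271484375, 201.72683715820312), (36.7374382019043, 13.8289213180542), 12.094757080078125) [0.5688 0.3953 0.08  ]
[[0.5598 0.4474 0.08  ]
 [0.598  0.4423 0.08  ]
 [0.578  0.343  0.08  ]
 [0.5399 0.3486 0.08  ]]
bar [ 0.5175 -0.2039  0.14  ]
bar [ 0.4999 -0.4377  0.14  ]
```

View pics/crop2.png

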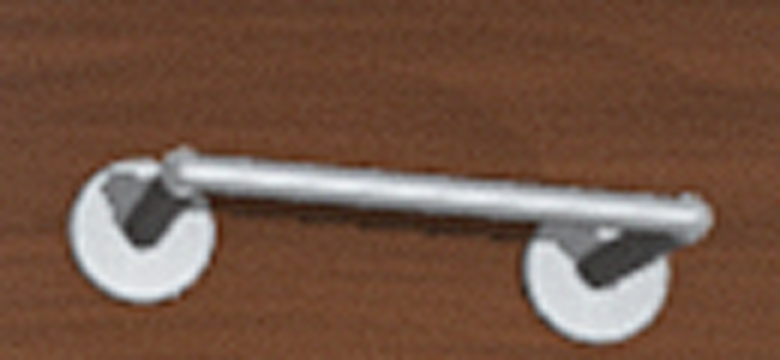

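The bar runs from crop (182,171) to (690,216). First I close the lid: press at about x 0.64, y 0.098, with tool x heading 90°.

```bash
cat >> h.py <<'E'
def rel(x,y,z,head=None):
    "tool-frame shift and turn about tool z (deg) to reach world x,y,z with tool x heading (deg)"
    s=readout.get_state();M=R.from_quat(s['eef_rot']).as_matrix();d=M.T@(np.array([x,y,z])-s['eef_pos'])
    h=np.degrees(np.arctan2(M[1,0],M[0,0]));t=0 if head is None else -((head-h+180)%360-180)
    return 'turn %.1f shift'%t,d.round(4).tolist()
E
python3 - <<'E'
from h import *
c=cam('top')
a,b=[onplane(c,(350+x/6-.4,190+y/6-.4),.14) for x,y in((182,171),(690,216))];print('rail',((a+b)/2).round(4),np.linalg.norm(a-b),np.degrees(np.arctan2(*(a-b)[[1,0]])))
print(readout.get_state()['eef_rot'])
for p in((.3,.45,.32,90),(.64,.098,.32,90),(.64,.098,.25,90),(.64,.098,.152,90)):print(p,rel(*p))
E
```

```text
rail [ 0.5118 -0.3203  0.14  ] 0.22311489783098537 85.76686781123837
[ 2.19112786e-01  9.75699173e-01 -7.87958726e-04 -3.00009632e-04]
(0.3, 0.45, 0.32, 90) ('turn 64.7 shift', [-0.0789, -0.0396, -0.1197])
(0.64, 0.098, 0.32, 90) ('turn 64.7 shift', [-0.5367, -0.2124, -0.1196])
(0.64, 0.098, 0.25, 90) ('turn 64.7 shift', [-0.5367, -0.2123, -0.0496])
(0.64, 0.098, 0.152, 90) ('turn 64.7 shift', [-0.5368, -0.2121, 0.0484])
```

>>> send_rows --series '[0,0,0,0,0,-0.05,0,0,0,0,0,0,-0.1,0,0,0,8,-0.04,-0.016,-0.12,0,0,0,16,-0.08,-0.032,-0.12,0,0,0,24,-0.125,-0.05,-0.12,0,0,0,32,-0.17,-0.067,-0.12,0,0,0,40,-0.215,-0.085,-0.12,0,0,0,48,-0.26,-0.103,-0.12,0,0,0,56,-0.305,-0.12,-0.12,0,0,0,64,-0.35,-0.138,-0.12,0,0,0,64.7,-0.395,-0.156,-0.12,0,0,0,64.7,-0.44,-0.174,-0.12,0,0,0,64.7,-0.485,-0.192,-0.12,0,0,0,64.7,-0.537,-0.212,-0.12,0,0,0,64.7,-0.537,-0.212,-0.12,0,0,0,64.7,-0.537,-0.212,-0.12,0,0,0,64.7,-0.537,-0.212,-0.12,0]'

```text
t: 1.8
eef_pos: [0.6399, 0.0993, 0.3206]
eef_rot: [0.707, 0.707, -0.0, -0.001]
wrist_force: [-0.8, 0.5, -0.0]
finger_gap: -0.0001
grasp_force: 0.0
```

```bash
python3 - <<'E'
from h import *
s=readout.get_state();print(s['t'],s['eef_pos'],s['qpos'].round(2),s['wrist_force'],s['finger_gap']);print(rel(.64,.098,.153,90))
E
```

```text
1.8 [0.63990348 0.099275   0.32064016] [0.05 0.36 1.1  0.   1.69 0.05] [-0.83066645  0.49303565 -0.03456429] -6.785413014716752e-05
('turn 0.0 shift', [-0.0014, 0.0003, 0.1676])
```

>>> send_rows --series '[0,0,0,0,0,0.03,0,0,0,0,0,0,0.06,0,0,0,0,0,0,0.07,0,0,0,0,0,0,0.08,0,0,0,0,0,0,0.09,0,0,0,0,0,0,0.1,0,0,0,0,0,0,0.11,0,0,0,0,0,0,0.12,0,0,0,0,0,0,0.13,0,0,0,0,0,0,0.14,0,0,0,0,0,0,0.15,0,0,0,0,0,0,0.158,0,0,0,0,0,0,0.163,0,0,0,0,0,0,0.167,0,0,0,0,0,0,0.169,0,0,0,0,0,0,0.169,0]'

```text
t: 3.4
eef_pos: [0.6407, 0.0986, 0.1515]
eef_rot: [0.707, 0.707, -0.0, -0.0]
wrist_force: [-0.2, -0.3, -0.2]
finger_gap: 0.0
grasp_force: 0.0
```

```bash
python3 - <<'E'
from h import *
from workcell import read_camera
a=read_camera('scene')[180:420,200:520,::-1];b=read_camera('top')[125:275,150:350,::-1]
cv2.imwrite('pics/p3.png',np.hstack([cv2.resize(a,(400,300)),cv2.resize(b,(400,300))]))
E
```

```text
(no output)
```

View pics/p3.png

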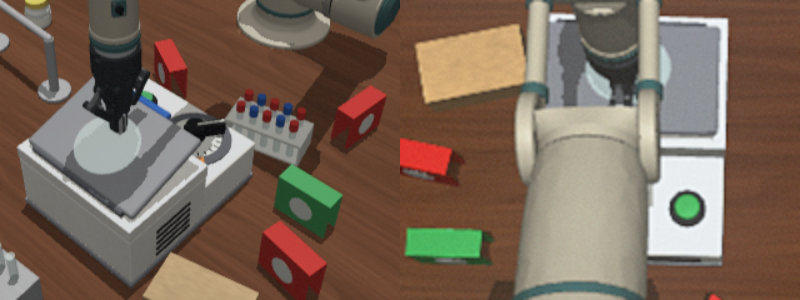

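The lid has come down with the finger on its front half at left-panel (118,130), but a gap still shows at its edge. I press on until the force rises.

>>> send_rows --series '[0,0,0,0,0,0.003,0,0,0,0,0,0,0.006,0,0,0,0,0,0,0.006,0]'

```text
t: 3.8
eef_pos: [0.6405, 0.0986, 0.1457]
eef_rot: [0.707, 0.707, -0.0, -0.0]
wrist_force: [-0.7, -0.1, 2.1]
finger_gap: -0.0001
grasp_force: 0.3
```

>>> send_rows --series '[0,0,0,0,0,0.002,0,0,0,0,0,0,0.004,0,0,0,0,0,0,0.004,0]'

```text
t: 4.1
eef_pos: [0.6405, 0.0986, 0.1417]
eef_rot: [0.707, 0.707, -0.0, -0.0]
wrist_force: [-1.0, -0.5, 1.6]
finger_gap: -0.0001
grasp_force: 0.4
```

>>> send_rows --series '[0,0,0,0,0,0.002,0,0,0,0,0,0,0.004,0,0,0,0,0,0,0.004,0]'

```text
t: 4.4
eef_pos: [0.6405, 0.0986, 0.1376]
eef_rot: [0.707, 0.707, -0.0, -0.0]
wrist_force: [-0.1, -0.4, -0.4]
finger_gap: -0.0003
grasp_force: 0.3
```

```bash
python3 - <<'E'
from h import *
from workcell import read_camera
a=read_camera('scene')[220:380,210:410,::-1];b=read_camera('wrist')[:,:,::-1]
print(readout.get_state()['wrist_force'])
cv2.imwrite('pics/p4.png',np.hstack([cv2.resize(a,(400,320)),cv2.resize(b,(400,320))]))
E
```

```text
[-0.02270973 -0.72977377 -0.68198358]
```

View pics/p4.png

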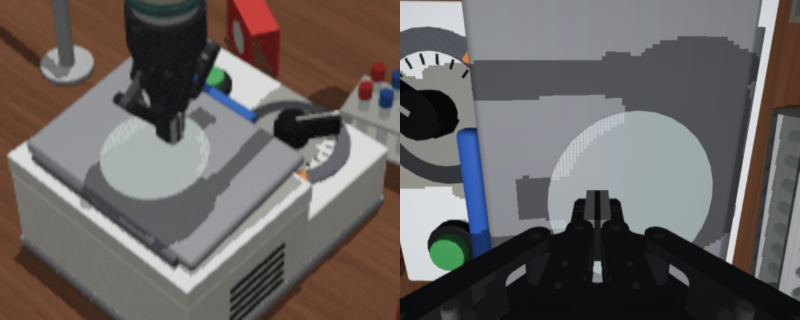

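The lid looks almost shut, but there is no firm force at the finger. I'll measure the lip height from two views.

```bash
python3 - <<'E'
from h import *
from workcell import read_camera
cw=cam('wrist');b=read_camera('wrist')[:,:,::-1];a=read_camera('scene')[:,:,::-1];cs=cam('scene')
lo,hi=(105,140,60),(125,255,255)
w=max(blobs(b,lo,hi,200,(60,150,160,400)),key=lambda q:q[1][4]);s=max(blobs(a,lo,hi,30,(280,240,350,300)),key=lambda q:q[1][4])
pw=w[2];ps=s[2];print(w[1],s[1])
ew=pw[pw[:,1]<=pw[:,1].min()+4].mean(0);es=ps[ps[:,0]>=ps[:,0].max()-2].mean(0)
X=tri(cw,ew,cs,es);print(ew,es,X.round(4),proj(cw,X)-ew)
# expected shut: lip end at x .571+?, z .147
for z in(.147,.16,.17): print(z,onplane(cw,ew,z).round(4),onplane(cs,es,z).round(4))
E
```

```text
[  90  193   56  194 5941] [311 261  27  20 123]
[109.36363636 195.21487603] [335.91666667 277.83333333] [0.5689 0.1455 0.1758] [-1.94692693 -0.76396269]
0.147 [0.5542 0.1401 0.147 ] [0.5458 0.1266 0.147 ]
0.16 [0.5611 0.1424 0.16  ] [0.5561 0.1352 0.16  ]
0.17 [0.5664 0.1442 0.17  ] [0.5639 0.1418 0.17  ]
```

```bash
python3 - <<'E'
from h import *
from workcell import read_camera
a=read_camera('scene')[:,:,::-1];cs=cam('scene')
s=readout.get_state();print(s['eef_pos'],proj(cs,s['eef_pos']),[proj(cs,(.64,.0986,z)).round(1).tolist() for z in (.154,.17,.2)])
print([proj(cs,(x,y,z)).round(0).tolist() for x,y,z in ((.746,.215,.154),(.746,-.02,.154),(.581,.215,.154),(.581,-.02,.154))])
cv2.imwrite('pics/p5.png',cv2.resize(a[230:350,225:385],(800,600),interpolation=cv2.INTER_CUBIC))
E
```

```text
[0.64091334 0.09857388 0.13772462] [294.89913022 298.89031301] [[295.0, 293.1], [294.7, 287.5], [294.3, 276.7]]
[[301.0, 355.0], [217.0, 293.0], [358.0, 306.0], [275.0, 252.0]]
```

View pics/p5.png

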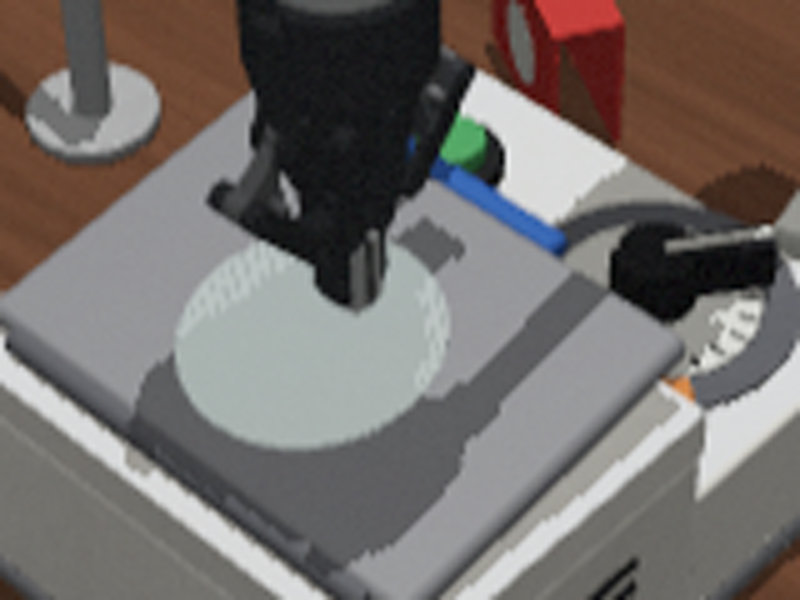

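The visible fingertip at crop (357,308) corresponds to z≈0.158, so the finger has sunk through the glass window, which carries no load. The lid is still slightly ajar. I go up, then press nearer the edge on the grey part.

>>> send_rows --series '[0,0,0,0,0,-0.03,0,0,0,0,0,0,-0.06,0,0,0,0,0,0,-0.08,0,0,0,0,0,-0.038,-0.08,0,0,0,0,0,-0.038,-0.08,0,0,0,0,0,-0.038,-0.06,0,0,0,0,0,-0.038,-0.05,0,0,0,0,0,-0.038,-0.04,0,0,0,0,0,-0.038,-0.03,0,0,0,0,0,-0.038,-0.02,0,0,0,0,0,-0.038,-0.02,0]'

```text
t: 5.75
eef_pos: [0.6017, 0.0985, 0.1561]
eef_rot: [0.707, 0.707, -0.001, -0.001]
wrist_force: [-0.8, 0.9, -0.2]
finger_gap: -0.0001
grasp_force: 0.0
```

>>> send_rows --series '[0,0,0,0,0,0.004,0,0,0,0,0,0,0.006,0,0,0,0,0,0,0.006,0]'

```text
t: 6.05
eef_pos: [0.6028, 0.0986, 0.152]
eef_rot: [0.707, 0.707, 0.0, 0.0]
wrist_force: [-0.5, -0.1, -0.4]
finger_gap: -0.0002
grasp_force: 0.0
```

>>> send_rows --series '[0,0,0,0,0,0.004,0,0,0,0,0,0,0.006,0,0,0,0,0,0,0.006,0,0,0,0,0,0,0.006,0]'

```text
t: 6.45
eef_pos: [0.6027, 0.0986, 0.146]
eef_rot: [0.707, 0.707, 0.0, -0.0]
wrist_force: [0.9, -0.1, 1.0]
finger_gap: -0.0002
grasp_force: 0.0
```

```bash
python3 - <<'E'
from h import *
from workcell import read_camera
s=readout.get_state();print(s['eef_pos'],s['wrist_force'],s['joint_efforts'])
cw=cam('wrist');b=read_camera('wrist')[:,:,::-1];a=read_camera('scene')[:,:,::-1];cs=cam('scene')
cv2.imwrite('pics/p6.png',np.hstack([cv2.resize(a[220:380,210:410],(400,320)),cv2.resize(b,(400,320))]))
E
```

```text
[0.60265616 0.09858912 0.14599978] [ 0.8908957  -0.11120315  1.02313589] [ 1.04974366e-03 -4.57229519e+01 -2.35236096e+01  3.70843090e-04
  6.30504917e-03  1.72862224e-05]
```

View pics/p6.png

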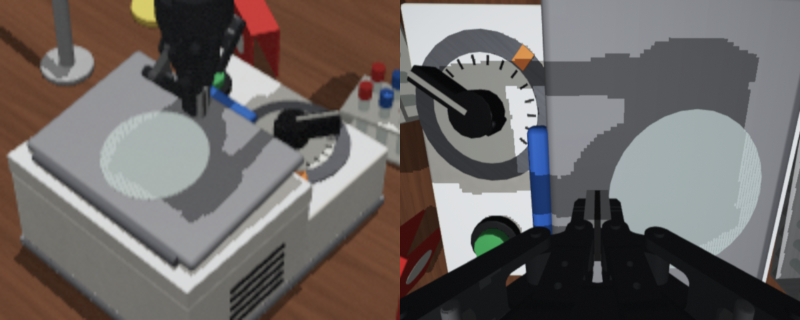

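The lid edge still looks slightly raised, at left-panel (200,265), and there is no contact force. I'll raise the arm and measure numerically: the lip by stereo, and the fingertip row in the wrist view.

```bash
cat > lip.py <<'E'
from h import *
from workcell import read_camera
import sys
s=readout.get_state();cw=cam('wrist');b=read_camera('wrist')[:,:,::-1].copy();cv2.imwrite(sys.argv[1],b)
a=read_camera('scene')[:,:,::-1].copy();cs=cam('scene')
g=b[:,:,:].max(2)
print(s['t'],s['eef_pos'].round(4),'finger col rows',[int(np.argmax(np.array([(g[r:r+6,c]<75).all() for r in range(150,470)])))+150 for c in(303,309,322,328)])
q=[x for x in blobs(b,(105,140,60),(125,255,255),200)]
for w in q:
    pw=w[2].astype(np.float32);r=cv2.minAreaRect(pw);print('wrist blue',w[0].round(1),w[1],r)
    for z in(.147,.16,.175):
        bx=np.array([onplane(cw,p,z) for p in cv2.boxPoints(r)]);print(z,bx[:,:2].round(4).tolist())
for w in blobs(a,(105,140,60),(125,255,255),30,(260,230,360,300)):
    print('scene blue',w[0].round(1),w[1],cv2.boxPoints(cv2.minAreaRect(w[2].astype(np.float32))).round(1).tolist())
print('tcp proj',proj(cw,s['eef_pos']))
E
python3 lip.py pics/w1.png
```

```text
6.55 [0.6028 0.0986 0.1461] finger col rows [285, 285, 285, 285]
wrist blue [223.4 264.4] [ 204  189   39  163 4636] ((223.04556274414062, 270.36602783203125), (163.03750610351562, 31.798093795776367), 86.98721313476562)
0.147 [[0.5533, 0.141], [0.5673, 0.1417], [0.5669, 0.0599], [0.551, 0.059]]
0.16 [[0.557, 0.1431], [0.57, 0.1438], [0.5696, 0.0682], [0.5549, 0.0673]]
0.175 [[0.5613, 0.1456], [0.5731, 0.1463], [0.5728, 0.0777], [0.5594, 0.077]]
scene blue [325.3 271.4] [315 263  23  18 109] [[313.0, 266.1000061035156], [315.5, 262.20001220703125], [338.5, 276.6000061035156], [336.0, 280.5]]
tcp proj [314.94399616 278.18791439]
```

>>> send_rows --series '[0,0,0,0,0,-0.04,0,0,0,0,0,0,-0.08,0,0,0,0,-0.05,-0.03,-0.12,0,0,0,0,-0.09,-0.06,-0.12,0,0,0,0,-0.09,-0.06,-0.12,0,0,0,0,-0.09,-0.06,-0.12,0]'

```text
t: 7.25
eef_pos: [0.5417, 0.0069, 0.2672]
eef_rot: [0.708, 0.706, 0.0, 0.001]
wrist_force: [0.5, 0.2, -0.0]
finger_gap: 0.0
grasp_force: 0.0
```

```bash
python3 lip.py pics/w2.png
```

```text
7.25 [0.5417 0.0069 0.2672] finger col rows [286, 286, 286, 286]
wrist blue [53.6  9.5] [ 41   0  32  22 408] ((56.434146881103516, 9.307319641113281), (34.08340072631836, 18.857622146606445), 12.094757080078125)
0.147 [[0.357, 0.1473], [0.3618, 0.1582], [0.3831, 0.154], [0.3785, 0.143]]
0.16 [[0.3652, 0.1443], [0.3698, 0.1547], [0.3901, 0.1506], [0.3857, 0.1401]]
0.175 [[0.3746, 0.1407], [0.379, 0.1506], [0.3982, 0.1467], [0.3941, 0.1368]]
wrist blue [353.   79.8] [ 342    7   24  149 2958] ((353.396240234375, 80.99803161621094), (21.241500854492188, 148.10569763183594), 1.080924153327942)
0.147 [[0.5613, 0.0548], [0.5617, 0.1516], [0.5758, 0.1514], [0.5769, 0.0545]]
0.16 [[0.5604, 0.0558], [0.5608, 0.1484], [0.5743, 0.1481], [0.5754, 0.0555]]
0.175 [[0.5594, 0.057], [0.5598, 0.1446], [0.5726, 0.1444], [0.5736, 0.0567]]
wrist blue [446.6 412.9] [431 398  32  32 378] ((447.0251770019531, 412.9659118652344), (41.9476432800293, 10.677581787109375), 36.38435363769531)
0.147 [[0.6408, -0.164], [0.6457, -0.155], [0.6783, -0.1817], [0.6735, -0.1911]]
0.16 [[0.6364, -0.1533], [0.6411, -0.1447], [0.6723, -0.1702], [0.6677, -0.1791]]
0.175 [[0.6313, -0.1409], [0.6358, -0.1327], [0.6653, -0.1569], [0.661, -0.1654]]
scene blue [320.7 268.5] [305 258  33  23 154] [[304.0, 260.6000061035156], [306.3999938964844, 256.79998779296875], [338.5, 276.5], [336.1000061035156, 280.3999938964844]]
tcp proj [314.94660626 278.18899477]
```

```bash
python3 - <<'E'
import cv2,numpy as np
a=cv2.imread('pics/w1.png');b=cv2.imread('pics/w2.png')
for r in range(236,300,4): print(r,[a[r,c].tolist() for c in(300,308,318,326)],[b[r,c].tolist() for c in(300,308,318,326)])
cv2.imwrite('pics/p7.png',np.hstack([cv2.resize(a,(400,300)),cv2.resize(b,(400,300))]))
E
```

```text
236 [[92, 89, 87], [91, 88, 87], [91, 89, 87], [92, 89, 87]] [[236, 237, 235], [237, 238, 236], [238, 238, 237], [238, 238, 236]]
240 [[92, 89, 87], [92, 89, 87], [92, 88, 87], [92, 89, 87]] [[51, 67, 101], [50, 67, 100], [55, 73, 110], [56, 75, 113]]
244 [[92, 89, 87], [92, 89, 87], [92, 88, 87], [92, 88, 87]] [[45, 64, 99], [44, 62, 98], [48, 69, 108], [50, 70, 110]]
248 [[91, 88, 86], [92, 89, 87], [92, 88, 87], [91, 87, 86]] [[44, 63, 99], [43, 61, 95], [48, 69, 108], [49, 70, 110]]
252 [[92, 88, 87], [91, 88, 87], [91, 88, 87], [91, 87, 87]] [[45, 64, 100], [43, 61, 96], [49, 69, 108], [49, 70, 110]]
256 [[92, 88, 87], [92, 88, 87], [92, 88, 87], [91, 88, 87]] [[45, 64, 99], [43, 61, 96], [49, 69, 108], [49, 70, 110]]
260 [[92, 88, 87], [92, 88, 87], [92, 88, 88], [92, 88, 87]] [[45, 63, 100], [44, 62, 96], [48, 68, 108], [49, 70, 109]]
264 [[92, 88, 87], [91, 88, 86], [91, 88, 86], [92, 88, 86]] [[45, 63, 100], [43, 62, 96], [44, 63, 98], [44, 63, 100]]
268 [[91, 87, 86], [91, 88, 86], [91, 88, 86], [91, 88, 86]] [[45, 64, 100], [44, 62, 98], [44, 63, 99], [45, 64, 100]]
272 [[91, 88, 86], [90, 88, 86], [91, 88, 86], [91, 88, 86]] [[45, 64, 100], [44, 62, 97], [45, 65, 101], [44, 63, 100]]
276 [[91, 87, 86], [91, 88, 86], [91, 88, 86], [91, 88, 87]] [[44, 64, 100], [44, 62, 98], [45, 64, 100], [46, 64, 100]]
280 [[91, 87, 86], [90, 87, 86], [91, 88, 86], [91, 88, 86]] [[45, 64, 101], [44, 63, 98], [46, 64, 101], [46, 64, 101]]
284 [[85, 83, 81], [85, 83, 81], [82, 79, 78], [85, 83, 81]] [[49, 64, 94], [48, 62, 92], [42, 58, 92], [49, 64, 95]]
288 [[63, 62, 61], [63, 62, 61], [16, 14, 15], [63, 62, 61]] [[70, 69, 68], [71, 70, 68], [17, 16, 17], [71, 69, 68]]
292 [[64, 63, 62], [63, 62, 61], [14, 13, 13], [63, 62, 60]] [[70, 69, 68], [70, 69, 67], [15, 14, 15], [71, 69, 68]]
296 [[63, 62, 61], [63, 62, 61], [12, 11, 12], [63, 62, 60]] [[70, 69, 68], [71, 70, 68], [16, 15, 15], [70, 69, 68]]
```

View pics/p7.png

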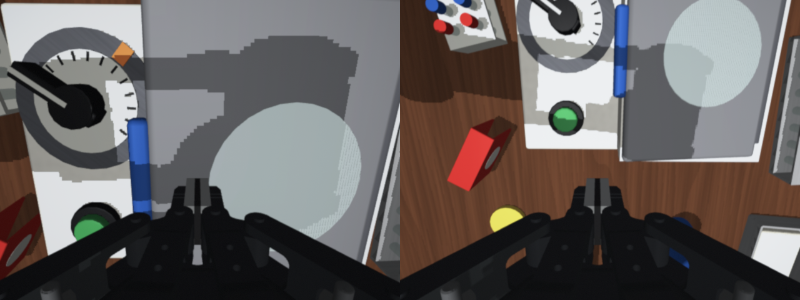

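In free air the visible fingertip sits at the same row (285). That puts the real tip about 25 mm behind the stated TCP, so the finger was only resting on a lid still about 0.13 rad open. I go back and press deeper until the force rises.

>>> send_rows --series '[0,0,0,0.045,0.03,0,0,0,0,0,0.092,0.06,0,0,0,0,0,0.092,0.06,0.03,0,0,0,0,0.092,0.06,0.06,0,0,0,0,0.092,0.06,0.09,0,0,0,0,0.092,0.06,0.11,0,0,0,0,0.092,0.06,0.12,0,0,0,0,0.092,0.06,0.125,0,0,0,0,0.092,0.06,0.13,0,0,0,0,0.092,0.06,0.133,0,0,0,0,0.092,0.06,0.136,0,0,0,0,0.092,0.06,0.136,0]'

```text
t: 8.55
eef_pos: [0.6032, 0.1006, 0.1303]
eef_rot: [0.707, 0.707, 0.001, 0.0]
wrist_force: [-0.5, -0.1, 0.1]
finger_gap: -0.0001
grasp_force: 0.0
```

>>> send_rows --series '[0,0,0,0,0,0.002,0,0,0,0,0,0,0.004,0,0,0,0,0,0,0.004,0]'

```text
t: 8.85
eef_pos: [0.6027, 0.1005, 0.1259]
eef_rot: [0.707, 0.707, 0.0, 0.0]
wrist_force: [-0.3, 0.1, 0.6]
finger_gap: 0.0
grasp_force: 0.2
```

>>> send_rows --series '[0,0,0,0,0,0.002,0,0,0,0,0,0,0.004,0,0,0,0,0,0,0.004,0]'

```text
t: 9.15
eef_pos: [0.6027, 0.1005, 0.1237]
eef_rot: [0.707, 0.707, 0.0, 0.0]
wrist_force: [-3.8, 0.6, 10.0]
finger_gap: 0.0002
grasp_force: 4.8
```

```bash
python3 lip.py pics/w3.png
```

```text
9.15 [0.6027 0.1005 0.1237] finger col rows [285, 285, 285, 286]
wrist blue [217.  265.8] [ 197  193   39  149 4203] ((215.9938201904297, 267.38922119140625), (149.10340881347656, 31.007740020751953), 86.8201675415039)
0.147 [[0.557, 0.145], [0.569, 0.1457], [0.5685, 0.081], [0.5551, 0.0801]]
0.16 [[0.561, 0.1473], [0.5719, 0.1479], [0.5715, 0.0888], [0.5592, 0.0881]]
0.175 [[0.5655, 0.15], [0.5753, 0.1505], [0.5749, 0.0979], [0.564, 0.0972]]
scene blue [326.9 279.2] [316 270  23  18  91] [[314.5, 273.29998779296875], [316.79998779296875, 269.79998779296875], [338.8999938964844, 284.6000061035156], [336.6000061035156, 288.1000061035156]]
tcp proj [314.94340563 278.18775189]
```

Force is now 10 N and the lip sits at z≈0.147: shut. One more firm press, then up to look at the dial from the wrist camera.

>>> send_rows --series '[0,0,0,0,0,0.003,0,0,0,0,0,0,0.003,0]'

```text
t: 9.45
eef_pos: [0.6028, 0.1005, 0.1236]
eef_rot: [0.707, 0.707, 0.001, 0.001]
wrist_force: [-8.0, -0.4, 22.7]
finger_gap: -0.0001
grasp_force: 11.2
```

>>> send_rows --series '[0,0,0,0,0,-0.04,0,0,0,0,-0.03,-0.04,-0.09,0,0,0,0,-0.07,-0.08,-0.12,0,0,0,0,-0.07,-0.1,-0.12,0,0,0,0,-0.07,-0.1,-0.12,0,0,0,0,-0.07,-0.1,-0.12,0]'

```text
t: 10.05
eef_pos: [0.5028, 0.0302, 0.2398]
eef_rot: [0.708, 0.707, 0.001, 0.001]
wrist_force: [1.2, 0.4, 0.1]
finger_gap: -0.0003
grasp_force: 0.0
```

```bash
cat > dial.py <<'E'
from h import *
from workcell import read_camera
import sys
def look(fn):
    cw=cam('wrist');b=read_camera('wrist')[:,:,::-1].copy();cv2.imwrite(fn,b)
    return cw,b
def dial(cw,b,ax0=(.5015,.1425)):
    hsv=cv2.cvtColor(b,cv2.COLOR_BGR2HSV)
    out={}
    o=[x for x in blobs(b,(8,150,120),(22,255,255),30) if np.linalg.norm(onplane(cw,x[0],.09)[:2]-ax0)<.08]
    if o:
        o=max(o,key=lambda q:q[1][4]);out['mark']=onplane(cw,o[0],.091)[:2]
    # rectified view at pointer top height, 0.5 mm/px, 160 mm square about axis
    for z in(.09,.124):
        g=np.array([[ax0[0]+dx,ax0[1]+dy,z] for dx,dy in((.08,.08),(.08,-.08),(-.08,-.08),(-.08,.08))])
        src=np.float32([proj(cw,p) for p in g]);H=cv2.getPerspectiveTransform(src,np.float32([(0,0),(480,0),(480,480),(0,480)]))
        out[z]=cv2.warpPerspective(b,H,(480,480))
    return out
E
python3 - <<'E'
from dial import *
s=readout.get_state();print(s['t'],s['eef_pos'],s['wrist_force'])
cw,b=look('pics/w4.png');d=dial(cw,b)
print(d.get('mark'));cv2.imwrite('pics/p8.png',np.hstack([cv2.resize(d[.09],(390,390)),cv2.resize(d[.124],(390,390))]))
for w in blobs(b,(45,120,40),(85,255,255),100): print('green',w[0],w[1][4],onplane(cw,w[0],.1).round(4))
E
```

```text
10.05 [0.50282029 0.03017932 0.23975086] [1.19732359 0.44247629 0.05197924]
[0.53809801 0.18439799]
green [308.97056712 225.4034458 ] 1393 [0.4981 0.0195 0.1   ]
```

View pics/p8.png

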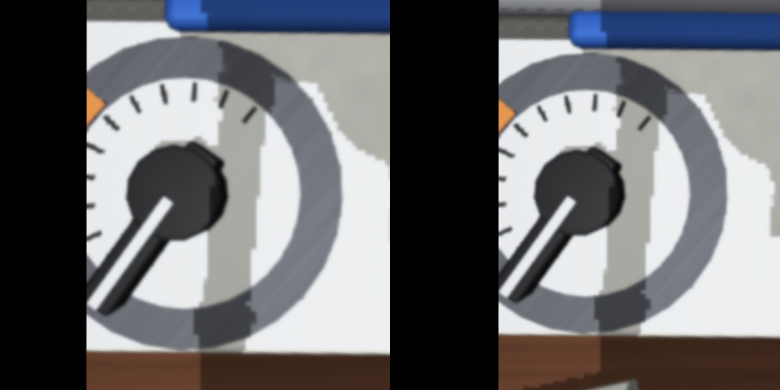

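The warped views show the pointer at a heading of about 143°, from (572,203) to (503,296) in the right panel. The bezel centre is at about (0.502, 0.1445) and the mark at a heading of about 50°. That was the tenth picture, so everything after this is numeric. Next I plan the dial push.

```bash
cat > push.py <<'E'
from h import *
A=np.array([.502,.1445])
def fp(th,off,r=.036):
    u=lambda a:np.array([np.cos(np.radians(a)),np.sin(np.radians(a))])
    return A+r*u(th)+off*u(th+90)
E
python3 - <<'E'
from push import *
x,y=fp(143.4,.034);print(x,y);print(rel(x,y,.20,143.4),rel(x,y,.085,143.4))
# top and old images: bezel ellipse + mark + white pointer line from first top image, headings
im=cv2.imread('pics/top0.png');c=cam('top')
ctr=np.array([onplane(c,(247.36,226.61),.09)])[0]
g=[onplane(c,p,.124)[:2] for p in((130+462/4-.4,125+405/4-.4),(130+418/4-.4,125+457/4-.4))];d=g[1]-g[0];print('pointer top',np.degrees(np.arctan2(d[1],d[0])))
# ring centre in wrist w4: fit grey ring
from scipy.optimize import least_squares
E
```

```text
0.45282692514428896 0.13866830134226427
('turn -53.4 shift', [0.1081, -0.0505, 0.0389]) ('turn -53.4 shift', [0.108, -0.0506, 0.1539])
pointer top 141.95160908579228
```

>>> send_rows --series '[0,0,-8,0.03,-0.014,0,0,0,0,-16,0.06,-0.028,0,0,0,0,-24,0.09,-0.042,0,0,0,0,-32,0.108,-0.05,0,0,0,0,-40,0.108,-0.05,0,0,0,0,-48,0.108,-0.05,0,0,0,0,-53.4,0.108,-0.05,0,0,0,0,-53.4,0.108,-0.05,0.04,0,0,0,-53.4,0.108,-0.05,0.08,0,0,0,-53.4,0.108,-0.05,0.1,0,0,0,-53.4,0.108,-0.05,0.12,0,0,0,-53.4,0.108,-0.05,0.135,0,0,0,-53.4,0.108,-0.05,0.15,0,0,0,-53.4,0.108,-0.05,0.154,0,0,0,-53.4,0.108,-0.05,0.154,0]'

```text
t: 11.6
eef_pos: [0.4524, 0.139, 0.0836]
eef_rot: [0.314, 0.949, -0.001, -0.001]
wrist_force: [0.6, -0.0, 1.1]
finger_gap: -0.0001
grasp_force: 0.0
```

```bash
python3 - <<'E'
from push import *
for th,off in [(143.4,.027),(143.4,.0215)]+[(143.4-7.5*k,.0215) for k in range(1,12)]: print(th,rel(*fp(th,off),.085,th))
E
```

```text
143.4 ('turn 0.0 shift', [-0.0005, 0.0069, -0.0014])
143.4 ('turn 0.0 shift', [-0.0005, 0.0124, -0.0014])
135.9 ('turn 7.5 shift', [0.002, 0.0173, -0.0014])
128.4 ('turn 15.0 shift', [0.0038, 0.0225, -0.0015])
120.9 ('turn 22.5 shift', [0.005, 0.0279, -0.0015])
113.4 ('turn 30.0 shift', [0.0054, 0.0333, -0.0015])
105.9 ('turn 37.5 shift', [0.0051, 0.0388, -0.0015])
98.4 ('turn 45.0 shift', [0.0041, 0.0442, -0.0015])
90.9 ('turn 52.5 shift', [0.0024, 0.0494, -0.0015])
83.4 ('turn 60.0 shift', [0.0001, 0.0544, -0.0015])
75.9 ('turn 67.5 shift', [-0.0029, 0.059, -0.0015])
68.4 ('turn 75.0 shift', [-0.0065, 0.0631, -0.0016])
60.900000000000006 ('turn 82.5 shift', [-0.0105, 0.0668, -0.0016])
```

>>> send_rows --series '[0,0,0,0,0.007,-0.001,0,0,0,0,0,0.0125,-0.001,0,0,0,7.5,0.002,0.0173,-0.001,0,0,0,15,0.0038,0.0225,-0.001,0,0,0,22.5,0.005,0.028,-0.001,0,0,0,30,0.0054,0.0333,-0.001,0,0,0,37.5,0.005,0.0388,-0.001,0,0,0,45,0.004,0.0442,-0.001,0,0,0,52.5,0.0024,0.0494,-0.001,0,0,0,60,0,0.0544,-0.001,0,0,0,67.5,-0.003,0.059,-0.001,0,0,0,75,-0.0065,0.063,-0.001,0,0,0,75,-0.0065,0.063,-0.001,0,0,0,75,-0.0065,0.063,-0.001,0]'

```text
t: 13.0
eef_pos: [0.4968, 0.1857, 0.0871]
eef_rot: [0.826, 0.563, 0.001, 0.001]
wrist_force: [-0.3, -0.0, 4.0]
finger_gap: 0.0001
grasp_force: 2.2
```

```bash
python3 - <<'E'
from push import *
from workcell import read_camera
b=read_camera('scene')[:,:,::-1].copy();cv2.imwrite('pics/s5.png',b)
t=read_camera('top')[:,:,::-1].copy();cv2.imwrite('pics/t5.png',t)
w=read_camera('wrist')[:,:,::-1].copy();cv2.imwrite('pics/w5.png',w);cw=cam('wrist')
for n,i,c in(('scene',b,cam('scene')),('wrist',w,cw),('top',t,cam('top'))):
    for q in blobs(i,(8,150,120),(20,255,255),6):
        X=onplane(c,q[0],.091)
        if np.linalg.norm(X[:2]-A)<.1: print(n,'mark',q[0].round(1),q[1][4],X.round(4),np.degrees(np.arctan2(*(X[:2]-A)[::-1])))
s=readout.get_state();print(s['eef_pos'],s['wrist_force'])
E
```

```text
wrist mark [402.3 247.5] 931 [0.5395 0.1867 0.091 ] 48.35283108229168
[0.49684017 0.18575228 0.08703545] [ 0.68977025 -0.71508774  5.31040058]
```

The tool feels about 4 N upward and sits 2 mm high, so I check where the pointer went, numerically.

```bash
cat > ptr.py <<'E'
from push import *
def pointer(i,c,pr=True):
    H=480;g=np.array([[A[0]+dx,A[1]+dy,.124] for dx,dy in((.08,.08),(.08,-.08),(-.08,-.08),(-.08,.08))])
    M=cv2.getPerspectiveTransform(np.float32([proj(c,p) for p in g]),np.float32([(0,0),(H,0),(H,H),(0,H)]))
    w=cv2.warpPerspective(i,M,(H,H))
    for lo in(120,150,180,205):
      for q in blobs(w,(0,0,lo),(180,70,255),120):
        p=q[2].astype(np.float32);r=cv2.minAreaRect(p);L,S=max(r[1]),max(min(r[1]),1)
        if L/S>3.5 and 25<L/3<75:
            vx,vy,x0,y0=cv2.fitLine(p,cv2.DIST_L2,0,.01,.01).ravel()
            X=np.array([A[0]+.08-y0/3000,A[1]+.08-x0/3000]);d=np.array([-vy,-vx]);d*=np.sign(d@(X-A)) or 1
            n=abs(d[0]*(X-A)[1]-d[1]*(X-A)[0])
            print(lo,'line len %.0f wid %.1f mm centre'%(L/3,S/3),X.round(4),'head %.1f'%np.degrees(np.arctan2(d[1],d[0])),'miss %.4f'%n)
    return w
E
python3 - <<'E'
from ptr import *
w=cv2.imread('pics/w5.png');print('wrist');o=pointer(w,cam('wrist'))
print('scene');o2=pointer(cv2.imread('pics/s5.png'),cam('scene'));print('scene0');pointer(cv2.imread('pics/scene0.png'),cam('scene'));print('top0');pointer(cv2.imread('pics/top0.png'),cam('top'))
g=cv2.resize(o2[:,:],(48,36),interpolation=cv2.INTER_AREA).max(2)
for r in g: print(''.join(' .:-=+*#%@'[min(9,v//26)] for v in r))
E
```

```text
wrist
120 line len 43 wid 10.5 mm centre [0.4904 0.1947] head 24.9 miss 0.0505
150 line len 43 wid 10.1 mm centre [0.4903 0.1945] head 24.8 miss 0.0504
scene
120 line len 47 wid 3.6 mm centre [0.5081 0.1718] head 75.6 miss 0.0009
scene0
top0
150 line len 49 wid 6.0 mm centre [0.4791 0.1593] head 144.3 miss 0.0013
180 line len 46 wid 4.7 mm centre [0.4789 0.1595] head 144.3 miss 0.0013
205 line len 45 wid 3.7 mm centre [0.4789 0.1595] head 144.3 miss 0.0013
=#%%#-=+++++++++++++++++++++++++++++++++++++++++
=###*-=++++++++++++==-=+++++++++++++++++++++++++
=+**+-=++++++++++=+-----=+++++++++++++++++++++++
=+**+--++++====---==-----=++++++++++++++++++++++
+==++----=-----------------+++++++++++++++++++++
+-::=----------------------=++++++++++++++++++++
-:::::----------------------++++++++++++++++++++
:::::-=+===+++++++***##*##*-=+******************
:::::-=-++++++++++++#%%%%%%+=*******************
::::..::-=+++++-:.::-*%%%%%%********##########**
::::     ..:--:.     .+%%%%%%%#+===+#%%%%%%%##*-
::::                  .+%%%%%%%*====#%%%%%%%%%+.
::::.                   =%%%%%%*====#%%%%%%%%%= 
::
[... 424 characters left out ...]
=*#%%%%%%%%%%%
#%%%#+==-.:::-:.     ... ... ....::::+%%%%%%%%%%
%%%%%%#+=-.::::..  ..............:::..*%%%%%%%%%
%%%%%%%#*+:.-:.   ......----::...:::.:+%%%%%%%%%
##******++=:.:....  ....-***=::..:::::+**#######
+++===++=---... .      ..:===-:..:::--==--------
++++====+=--:.. .. .  ..  .:---:.:::-===--::::::
=+++=========.   . . ..     ..::..::-====---::::
=======++++++-. ...        .     ..::=====----::
=+++++++++++-:    . ..    . .  ....:::-====-----
+++++++++++-...  ..         ..  ....:..-====----
+++++++++==-...    .            .......:---=----
++==+++++==-. ....  .     ...    .......--------
++===+++++=-......   .    ....   ...   .:-------
++=====+++=-. .:+:.. .   .....    ..    .:------
```

The scene view gives the pointer at heading 75.6°, a clean line 47 mm long. The mark is at about 49°, so I push about 23° more and measure again.

```bash
python3 - <<'E'
from push import *
for th in(68.4,62,56,50,45,42): print(th,rel(*fp(th,.0215),.085,th))
E
```

```text
68.4 ('turn 0.1 shift', [-0.0005, -0.0015, 0.002])
62 ('turn 6.5 shift', [0.0017, 0.0026, 0.002])
56 ('turn 12.5 shift', [0.0033, 0.0067, 0.0021])
50 ('turn 18.5 shift', [0.0045, 0.0109, 0.0021])
45 ('turn 23.5 shift', [0.0051, 0.0145, 0.0021])
42 ('turn 26.5 shift', [0.0053, 0.0167, 0.0021])
```

>>> send_rows --series '[0,0,6.4,0.0022,0.0041,0,0,0,0,12.4,0.0038,0.0082,0,0,0,0,18.4,0.005,0.0124,0,0,0,0,23.4,0.0056,0.016,0,0,0,0,23.4,0.0056,0.016,0,0,0,0,23.4,0.0056,0.016,0,0]'

```text
t: 13.75
eef_pos: [0.5131, 0.1847, 0.087]
eef_rot: [0.924, 0.383, 0.001, 0.0]
wrist_force: [-0.5, -0.8, 6.3]
finger_gap: -0.0002
grasp_force: 3.3
```

```bash
sed -i '$!b' send_rows 2>/dev/null; python3 - <<'E'
from ptr import *
from workcell import read_camera
s=readout.get_state();print(s['t'],s['eef_pos'],s['wrist_force'])
b=read_camera('scene')[:,:,::-1].copy();pointer(b,cam('scene'))
E
```

```text
13.75 [0.51308801 0.18466058 0.08701994] [-0.54028118 -0.82345607  6.29963932]
120 line len 39 wid 3.7 mm centre [0.5201 0.1706] head 52.4 miss 0.0016
120 line len 30 wid 6.9 mm centre [0.4739 0.1177] head -107.8 miss 0.0186
150 line len 26 wid 5.5 mm centre [0.4738 0.1174] head -107.7 miss 0.0186
```

```bash
python3 - <<'E'
from h import *
print(rel(.503,.07,.25,90))
E
```

```text
('turn -44.9 shift', [-0.0881, 0.074, -0.163])
```

>>> send_rows --series '[0,0,0,0,-0.006,0,0,0,0,0,0,-0.006,-0.03,0,0,0,0,0,-0.006,-0.07,0,0,0,0,0,-0.006,-0.11,0,0,0,-8,-0.03,0.02,-0.15,0,0,0,-16,-0.06,0.045,-0.163,0,0,0,-24,-0.088,0.074,-0.163,0,0,0,-32,-0.088,0.074,-0.163,0,0,0,-40,-0.088,0.074,-0.163,0,0,0,-45,-0.088,0.074,-0.163,0,0,0,-45,-0.088,0.074,-0.163,0,0,0,-45,-0.088,0.074,-0.163,0]'

```text
t: 15.0
eef_pos: [0.5022, 0.0702, 0.2487]
eef_rot: [0.708, 0.707, -0.0, -0.0]
wrist_force: [0.4, 0.2, -0.2]
finger_gap: -0.0001
grasp_force: 0.0
```

```bash
cat > chk.py <<'E'
from ptr import *
from workcell import read_camera
import sys
s=readout.get_state();print(s['t'],s['eef_pos'].round(4),s['wrist_force'].round(1))
for n in sys.argv[1:]:
    c=cam(n);b=read_camera(n)[:,:,::-1].copy();cv2.imwrite('pics/%s_%d.png'%(n,100*s['t']),b);print(n);pointer(b,c)
    for q in blobs(b,(8,150,120),(20,255,255),6):
        X=onplane(c,q[0],.091)
        if np.linalg.norm(X[:2]-A)<.1: print('mark',q[0].round(1),q[1][4],X.round(4),'head %.1f'%np.degrees(np.arctan2(*(X[:2]-A)[::-1])))
E
python3 chk.py wrist scene top
```

```text
15.0 [0.5022 0.0702 0.2487] [ 0.4  0.2 -0.2]
wrist
120 line len 45 wid 3.7 mm centre [0.5804 0.1969] head 89.6 miss 0.0780
120 line len 49 wid 5.0 mm centre [0.5174 0.1705] head 58.3 miss 0.0005
150 line len 44 wid 1.0 mm centre [0.5817 0.1944] head 89.4 miss 0.0792
150 line len 48 wid 4.5 mm centre [0.5179 0.1712] head 58.2 miss 0.0006
180 line len 29 wid 4.0 mm centre [0.5219 0.1777] head 58.0 miss 0.0007
205 line len 28 wid 3.6 mm centre [0.522  0.1778] head 58.0 miss 0.0008
mark [364.7  58.6] 232 [0.5407 0.1886 0.091 ] head 48.8
scene
120 line len 49 wid 5.4 mm centre [0.5181 0.1726] head 57.7 miss 0.0014
150 line len 30 wid 4.2 mm centre [0.5206 0.1767] head 57.1 miss 0.0019
180 line len 70 wid 15.7 mm centre [0.4989 0.0725] head -176.7 miss 0.0717
180 line len 28 wid 3.1 mm centre [0.521  0.1773] head 57.4 miss 0.0017
205 line len 66 wid 13.0 mm centre [0.4979 0.0715] head -175.5 miss 0.0725
top
180 line len 32 wid 4.6 mm centre [0.5203 0.1753] head 57.4 miss 0.0012
205 line len 27 wid 3.6 mm centre [0.5199 0.1746] head 57.6 miss 0.0011
mark [231.8 212.4] 12 [0.5399 0.186  0.091 ] head 47.6
```

Pointer at 57.8°, mark at about 49.3°. The upward force suggests the fingertip rode too high on the arm, so I approach again 10 mm lower for the last 8.5°.

```bash
python3 - <<'E'
from push import *
print(fp(57.8,.034));print(rel(*fp(57.8,.034),.17,57.8),rel(*fp(57.8,.034),.077,57.8))
E
```

```text
[0.49241298 0.19308075]
('turn 32.2 shift', [0.1228, -0.01, 0.0789]) ('turn 32.2 shift', [0.1228, -0.01, 0.1719])
```

>>> send_rows --series '[0,0,8,0.04,-0.003,0,0,0,0,16,0.08,-0.006,0,0,0,0,24,0.123,-0.01,0,0,0,0,32.2,0.123,-0.01,0.03,0,0,0,32.2,0.123,-0.01,0.07,0,0,0,32.2,0.123,-0.01,0.1,0,0,0,32.2,0.123,-0.01,0.12,0,0,0,32.2,0.123,-0.01,0.14,0,0,0,32.2,0.123,-0.01,0.155,0,0,0,32.2,0.123,-0.01,0.165,0,0,0,32.2,0.123,-0.01,0.171,0,0,0,32.2,0.123,-0.01,0.171,0]'

```text
t: 16.35
eef_pos: [0.4923, 0.1931, 0.0775]
eef_rot: [0.876, 0.483, -0.0, -0.0]
wrist_force: [-0.3, 0.3, 0.8]
finger_gap: -0.0
grasp_force: 0.0
```

```bash
python3 chk.py scene; python3 - <<'E'
from push import *
for th,o in((57.8,.026),(57.8,.0215),(52,.0215),(47,.0215),(45,.0215),(43,.0215)): print(th,o,rel(*fp(th,o),.077,th))
E
```

```text
16.35 [0.4923 0.1931 0.0775] [-0.3  0.3  0.8]
scene
120 line len 48 wid 3.3 mm centre [0.5156 0.1685] head 57.9 miss 0.0013
57.8 0.026 ('turn -0.0 shift', [-0.0003, 0.0078, 0.0012])
57.8 0.0215 ('turn -0.0 shift', [-0.0003, 0.0123, 0.0012])
52 0.0215 ('turn 5.8 shift', [0.0017, 0.016, 0.0012])
47 0.0215 ('turn 10.8 shift', [0.0031, 0.0194, 0.0012])
45 0.0215 ('turn 12.8 shift', [0.0036, 0.0208, 0.0012])
43 0.0215 ('turn 14.8 shift', [0.004, 0.0222, 0.0012])
```

>>> send_rows --series '[0,0,0,0,0.006,0,0,0,0,0,0,0.012,0,0,0,0,3,0.001,0.014,0,0,0,0,6,0.0018,0.0162,0,0,0,0,8.5,0.0025,0.018,0,0,0,0,8.5,0.0025,0.018,0,0,0,0,8.5,0.0025,0.018,0]'

```text
invalid input at $.series: expected a multiple of 7 numbers
```

```bash
python3 chk.py scene
```

```text
16.4 [0.4927 0.1932 0.0782] [0.1 0.5 0.4]
scene
120 line len 48 wid 3.3 mm centre [0.5155 0.1685] head 57.9 miss 0.0013
```

>>> send_rows --series '[0,0,0,0,0.006,0,0,0,0,0,0,0.012,0,0,0,0,3,0.001,0.014,0,0,0,0,6,0.0018,0.0162,0,0,0,0,8.5,0.0025,0.018,0,0,0,0,8.5,0.0025,0.018,0,0]'

```text
t: 17.05
eef_pos: [0.5099, 0.1857, 0.0785]
eef_rot: [0.909, 0.417, 0.001, -0.0]
wrist_force: [-0.2, 1.6, 0.0]
finger_gap: -0.0001
grasp_force: 0.4
```

```bash
python3 chk.py scene
```

```text
17.05 [0.5099 0.1857 0.0785] [-0.2  1.6  0. ]
scene
120 line len 26 wid 6.0 mm centre [0.5801 0.1912] head 94.6 miss 0.0816
120 line len 29 wid 3.1 mm centre [0.5249 0.1729] head 48.4 miss 0.0018
150 line len 28 wid 5.4 mm centre [0.5083 0.2035] head 22.5 miss 0.0521
```

```bash
python3 - <<'E'
from h import *
print(rel(.4985,.055,.25,90))
E
```

```text
('turn -40.7 shift', [-0.1062, 0.0767, -0.1717])
```

>>> send_rows --series '[0,0,0,0,-0.01,0,0,0,0,0,0,-0.012,-0.03,0,0,0,0,0,-0.012,-0.07,0,0,0,0,0,-0.012,-0.11,0,0,0,-8,-0.03,0.02,-0.15,0,0,0,-16,-0.06,0.045,-0.172,0,0,0,-24,-0.1,0.077,-0.172,0,0,0,-32,-0.106,0.077,-0.172,0,0,0,-40,-0.106,0.077,-0.172,0,0,0,-40.7,-0.106,0.077,-0.172,0,0,0,-40.7,-0.106,0.077,-0.172,0,0,0,-40.7,-0.106,0.077,-0.172,0]'

```text
t: 18.3
eef_pos: [0.4981, 0.0556, 0.2499]
eef_rot: [0.707, 0.707, -0.0, -0.0]
wrist_force: [-0.2, 0.9, 0.1]
finger_gap: 0.0001
grasp_force: 0.0
```

```bash
python3 chk.py wrist scene top; python3 - <<'E'
from h import *
import glob
for f,c in((sorted(glob.glob('pics/wrist_*'))[-1],cam('wrist')),(sorted(glob.glob('pics/top_*'))[-1],cam('top'))):
    for q in blobs(cv2.imread(f),(45,120,40),(85,255,255),60):
        X=onplane(c,q[0],.1)
        if abs(X[1]-.02)<.03: print(f,q[1][4],X.round(4))
print(rel(.4985,.019,.17,90))
E
```

```text
18.3 [0.4981 0.0556 0.2499] [-0.2  0.9  0.1]
wrist
120 line len 44 wid 3.3 mm centre [0.5805 0.1832] head 89.7 miss 0.0783
120 line len 48 wid 5.0 mm centre [0.5207 0.1671] head 48.8 miss 0.0009
150 line len 36 wid 0.7 mm centre [0.5818 0.177 ] head 89.5 miss 0.0796
150 line len 48 wid 4.5 mm centre [0.521  0.1676] head 48.8 miss 0.0009
180 line len 42 wid 4.0 mm centre [0.5226 0.1694] head 48.6 miss 0.0010
205 line len 41 wid 3.6 mm centre [0.5228 0.1696] head 48.6 miss 0.0010
mark [373.3  32.5] 96 [0.5428 0.1925 0.091 ] head 49.7
scene
120 line len 49 wid 5.1 mm centre [0.52   0.1673] head 48.5 miss 0.0016
150 line len 42 wid 4.1 mm centre [0.5214 0.1689] head 48.5 miss 0.0016
180 line len 39 wid 3.2 mm centre [0.5214 0.1689] head 48.7 miss 0.0015
180 line len 41 wid 5.0 mm centre [0.4896 0.0668] head -179.3 miss 0.0775
205 line len 35 wid 2.2 mm centre [0.5213 0.1689] head 48.9 miss 0.0015
205 line len 38 wid 3.3 mm centre [0.4885 0.066 ] head -179.4 miss 0.0784
top
120 line len 68 wid 16.9 mm centre [0.5556 0.0957] head -112.6 miss 0.0682
150 line len 31 wid 6.0 mm centre [0.5165 0.1619] head 48.4 miss 0.0008
180 line len 28 wid 4.8 mm centre [0.5163 0.1617] head 48.2 miss 0.0008
205 line len 25 wid 3.8 mm centre [0.5158 0.1611] head 48.0 miss 0.0008
pics/wrist_1830.png 1244 [0.4983 0.0186 0.1   ]
('turn -0.0 shift', [-0.0365, 0.0003, 0.0799])
```

The pointer is at 48.6° and the part of the mark still visible lies on its line to within 0.1 mm, so it is set. Next, the button.

>>> send_rows --series '[0,0,0,-0.037,0,0,0,0,0,0,-0.037,0,0.03,0,0,0,0,-0.037,0,0.07,0,0,0,0,-0.037,0,0.11,0,0,0,0,-0.037,0,0.14,0,0,0,0,-0.037,0,0.155,0,0,0,0,-0.037,0,0.165,0,0,0,0,-0.037,0,0.17,0,0,0,0,-0.037,0,0.172,0]'

```text
t: 19.35
eef_pos: [0.4978, 0.0183, 0.0782]
eef_rot: [0.707, 0.707, -0.0, -0.001]
wrist_force: [-2.7, 1.3, 2.5]
finger_gap: 0.0003
grasp_force: 1.7
```

>>> send_rows --series '[0,0,0,0,0,0.002,0,0,0,0,0,0,0.004,0,0,0,0,0,0,0.004,0]'

```text
t: 19.65
eef_pos: [0.4981, 0.0182, 0.0757]
eef_rot: [0.707, 0.707, 0.0, 0.0]
wrist_force: [-4.8, 1.3, 10.8]
finger_gap: -0.0002
grasp_force: 5.1
```

>>> send_rows --series '[0,0,0,0,0,0.003,0,0,0,0,0,0,0.005,0,0,0,0,0,0,0.005,0]'

```text
t: 19.95
eef_pos: [0.4984, 0.0182, 0.0751]
eef_rot: [0.707, 0.707, 0.001, 0.001]
wrist_force: [-13.5, 0.8, 40.5]
finger_gap: -0.0004
grasp_force: 20.3
```

The button bottomed at 40 N. I go up and over to the red sign, open partly, and look again.

```bash
python3 - <<'E'
from h import *
print(rel(.555,.32,.26,78.6),rel(.555,.32,.22,78.6))
E
```

```text
('turn 11.4 shift', [0.3018, 0.0571, -0.1848]) ('turn 11.4 shift', [0.3018, 0.057, -0.1448])
```

>>> send_rows --series '[0,0,0,0,0,-0.03,0,0,0,0,0,0,-0.08,0,0,0,0,0,0,-0.13,0,0,0,0,0,0,-0.185,0,0,0,4,0.05,0.01,-0.185,0.65,0,0,8,0.1,0.02,-0.185,0.65,0,0,11.4,0.15,0.03,-0.185,0.65,0,0,11.4,0.2,0.04,-0.185,0.65,0,0,11.4,0.25,0.05,-0.185,0.65,0,0,11.4,0.302,0.057,-0.185,0.65,0,0,11.4,0.302,0.057,-0.185,0.65,0,0,11.4,0.302,0.057,-0.185,0.65,0,0,11.4,0.302,0.057,-0.185,0.65,0,0,11.4,0.302,0.057,-0.185,0.65,0,0,11.4,0.302,0.057,-0.185,0.65]'

```text
t: 21.45
eef_pos: [0.5556, 0.3184, 0.2546]
eef_rot: [0.775, 0.633, 0.0, 0.0]
wrist_force: [-0.4, -0.1, -0.0]
finger_gap: 0.0553
grasp_force: 0.0
```

```bash
cat > sign.py <<'E'
from h import *
from workcell import read_camera
s=readout.get_state();c=cam('wrist');b=read_camera('wrist')[:,:,::-1].copy();cv2.imwrite('pics/ws.png',b)
print(s['t'],s['eef_pos'].round(4),s['finger_gap'],s['qpos'].round(2))
hsv=cv2.cvtColor(b,cv2.COLOR_BGR2HSV)
for q in blobs(b,(0,150,60),(7,255,255),300):
    v=hsv[q[2][:,1],q[2][:,0],2];print('red',q[0].round(0),q[1],np.percentile(v,[5,25,50,75,95]))
    m=q[2][v>np.percentile(v,95)*.8].astype(np.float32);r=cv2.minAreaRect(m);bx=np.array([onplane(c,p,.08)[:2] for p in cv2.boxPoints(r)])
    print('  top face',r,bx.mean(0).round(4),bx.round(4).tolist(),[np.linalg.norm(bx[i]-bx[i-1]).round(4) for i in(1,2)])
E
python3 sign.py
```

```text
21.45 [0.5556 0.3184 0.2546] 0.05534745444738594 [ 0.41  0.35  1.26 -0.    1.53  0.61]
red [620. 107.] [ 613    0   15  223 2516] [ 73.  86.  87.  89. 176.]
  top face ((624.9287109375, 110.49182891845703), (1.5284154415130615, 221.02029418945312), 0.8184553980827332) [0.8282 0.3383] [[0.8275, 0.2471], [0.8276, 0.4297], [0.8287, 0.4295], [0.8289, 0.2468]] [np.float64(0.1827), np.float64(0.0012)]
red [314. 107.] [ 290   45   48  126 5845] [143. 168. 249. 249. 250.]
  top face ((313.5, 105.0), (118.0, 45.0), 90.0) [0.5708 0.4001] [[0.5625, 0.45], [0.5982, 0.4427], [0.5806, 0.3499], [0.542, 0.3578]] [np.float64(0.0364), np.float64(0.0944)]
red [ 26. 270.] [   0  239   70   63 2379] [ 79.   86.   87.  106.5 156. ]
  top face ((9.5, 282.0), (36.0, 19.0), 90.0) [0.2546 0.3026] [[0.2535, 0.3217], [0.271, 0.3181], [0.256, 0.2834], [0.238, 0.2871]] [np.float64(0.0179), np.float64(0.0378)]
red [122. 312.] [111 302  23  21 311] [ 86.  89. 149. 159. 160.]
  top face ((118.5, 315.5), (13.0, 15.0), 90.0) [0.3446 0.2483] [[0.3399, 0.2565], [0.3542, 0.2535], [0.3495, 0.2401], [0.3351, 0.2431]] [np.float64(0.0146), np.float64(0.0142)]
red [ 90. 327.] [ 77 316  26  23 409] [ 85.  87. 111. 158. 158.]
  top face ((86.5, 330.0), (14.0, 15.0), 90.0) [0.3083 0.2395] [[0.3038, 0.2483], [0.3183, 0.2454], [0.3128, 0.2307], [0.2982, 0.2337]] [np.float64(0.0148), np.float64(0.0157)]
```

```bash
python3 - <<'E'
from h import *
print(rel(.57,.3975,.2,78.6),rel(.57,.3975,.012,78.6))
E
```

```text
('turn -0.1 shift', [0.0802, -0.0017, 0.0546]) ('turn -0.1 shift', [0.0801, -0.0018, 0.2426])
```

>>> send_rows --series '[0,0,0,0.045,-0.001,0,0.65,0,0,0,0.08,-0.002,0.03,0.65,0,0,0,0.08,-0.002,0.06,0.65,0,0,0,0.08,-0.002,0.1,0.65,0,0,0,0.08,-0.002,0.13,0.65,0,0,0,0.08,-0.002,0.155,0.65,0,0,0,0.08,-0.002,0.18,0.65,0,0,0,0.08,-0.002,0.2,0.65,0,0,0,0.08,-0.002,0.22,0.65,0,0,0,0.08,-0.002,0.235,0.65,0,0,0,0.08,-0.002,0.242,0.65,0,0,0,0.08,-0.002,0.242,0.65,0,0,0,0.08,-0.002,0.242,0,0,0,0,0.08,-0.002,0.242,0,0,0,0,0.08,-0.002,0.242,0,0,0,0,0.08,-0.002,0.242,0,0,0,0,0.08,-0.002,0.242,0,0,0,0,0.08,-0.002,0.242,0]'

```text
t: 23.3
eef_pos: [0.5701, 0.3993, 0.0133]
eef_rot: [0.774, 0.633, 0.001, 0.0]
wrist_force: [0.4, -1.0, 5.3]
finger_gap: 0.0373
grasp_force: 61.0
```

Gripped at 37.3 mm. I lift, check, and carry.

>>> send_rows --series '[0,0,0,0,0,-0.02,0,0,0,0,0,0,-0.05,0,0,0,0,0,0,-0.09,0,0,0,0,0,0,-0.13,0,0,0,0,0,0,-0.17,0,0,0,0,0,0,-0.21,0,0,0,0,0,0,-0.25,0,0,0,0,0,0,-0.25,0]'

```text
t: 24.1
eef_pos: [0.5714, 0.4003, 0.2686]
eef_rot: [0.774, 0.633, 0.006, 0.001]
wrist_force: [-0.2, -0.2, -2.4]
finger_gap: 0.0375
grasp_force: 60.4
```

```bash
python3 sign.py | head -8; python3 - <<'E'
from h import *
print(rel(.5118,-.34,.26,85.8))
c=cam('scene')
for y in(-.22,-.32,-.42): print(proj(c,(.5118-(y+.32)*-.074,y,.14)))
E
```

```text
24.1 [0.5714 0.4003 0.2686] 0.037476545905944326 [0.51 0.44 1.09 0.   1.6  0.71]
red [590. 181.] [ 584   75   56  218 1769] [ 92. 104. 107. 113. 177.]
  top face ((593.0050048828125, 188.480712890625), (3.990151882171631, 207.00965881347656), 0.5535651445388794) [0.8294 0.3543] [[0.8256, 0.2556], [0.8295, 0.4539], [0.8329, 0.4532], [0.8296, 0.2547]] [np.float64(0.1983), np.float64(0.0035)]
red [315. 303.] [  247   171   137   254 28584] [107. 190. 192. 194. 197.]
  top face ((315.5, 314.0), (216.0, 133.0), 90.0) [0.5486 0.2777] [[0.5114, 0.4093], [0.6338, 0.3844], [0.5966, 0.1434], [0.4525, 0.1736]] [np.float64(0.1249), np.float64(0.2438)]
red [ 36. 338.] [   0  303   85   69 3661] [ 98. 103. 104. 181. 183.]
  top face ((20.54106330871582, 353.2728576660156), (32.37025833129883, 42.13936996459961), 88.15238952636719) [0.2412 0.3051] [[0.2268, 0.3268], [0.2695, 0.3195], [0.256, 0.2834], [0.2123, 0.2908]] [np.float64(0.0433), np.float64(0.0386)]
red [156. 464.] [146 451  20  25 301] [ 98. 102. 169. 251. 252.]
('turn -7.2 shift', [-0.7365, 0.089, 0.0026])
[235.56098459 207.62835817]
[211.48924111 190.31938288]
[189.19018999 174.28507587]
```

The sign is held. I carry it above the rail.

>>> send_rows --series '[0,0,-0.5,-0.02,0.002,0,0,0,0,-1,-0.055,0.006,0,0,0,0,-1.5,-0.095,0.011,0,0,0,0,-2,-0.135,0.016,0,0,0,0,-2.5,-0.175,0.021,0,0,0,0,-3,-0.215,0.026,0,0,0,0,-3.5,-0.255,0.031,0,0,0,0,-4,-0.3,0.036,0,0,0,0,-4.5,-0.345,0.042,0,0,0,0,-5,-0.39,0.047,0,0,0,0,-5.5,-0.435,0.053,0,0,0,0,-6,-0.48,0.058,0,0,0,0,-6.5,-0.525,0.063,0,0,0,0,-7,-0.57,0.069,0,0,0,0,-7.2,-0.615,0.075,0,0,0,0,-7.2,-0.655,0.08,0,0,0,0,-7.2,-0.69,0.084,0,0,0,0,-7.2,-0.715,0.087,0,0,0,0,-7.2,-0.715,0.087,0,0,0,0,-7.2,-0.715,0.087,0,0]'

```text
t: 26.15
eef_pos: [0.5119, -0.3186, 0.2595]
eef_rot: [0.733, 0.68, 0.0, -0.003]
wrist_force: [0.3, 0.1, -1.7]
finger_gap: 0.0374
grasp_force: 60.3
```

```bash
python3 - <<'E'
from h import *
from workcell import read_camera
s=readout.get_state();c=cam('wrist');b=read_camera('wrist')[:,:,::-1].copy();cv2.imwrite('pics/wr.png',b)
print(s['t'],s['eef_pos'].round(4),s['finger_gap'],s['wrist_force'].round(1))
a,d=np.array([.5118+.0741*.11,-.3203+.11,.14]),np.array([.5118-.0741*.11,-.3203-.11,.14])
print('bar expected',proj(c,a),proj(c,(a+d)/2),proj(c,d))
# bright grey bar pixels per row near the expected line
h=cv2.cvtColor(b,cv2.COLOR_BGR2HSV);m=cv2.inRange(h,np.array((0,0,110)),np.array((180,45,255)))
for r in range(20,400,20):
    x=np.flatnonzero(m[r]);print(r,[(int(g[0]),int(g[-1])) for g in np.split(x,np.flatnonzero(np.diff(x)>2)+1) if len(g)>5])
q=max(blobs(b,(0,150,60),(7,255,255),300),key=lambda q:q[1][4]);print('red',q[0],q[1])
print(rel(.5118,-.3203,.12,85.8))
E
```

```text
26.15 [ 0.5119 -0.3186  0.2595] 0.03743618040361378 [ 0.3  0.1 -1.7]
bar expected [315.71022091  66.20811171] [315.78993459 221.32416331] [315.85510308 348.13651963]
20 []
40 [(629, 639)]
60 [(290, 346), (596, 639)]
80 [(284, 352), (565, 639)]
100 [(288, 347), (536, 612)]
120 [(307, 329)]
140 [(307, 328)]
160 [(308, 328)]
180 [(308, 328)]
200 [(308, 328)]
220 [(630, 639)]
240 [(625, 630)]
260 [(200, 220), (450, 471)]
280 [(180, 185), (211, 236), (453, 461)]
300 [(225, 231), (494, 528)]
320 []
340 [(242, 247), (384, 389)]
360 []
380 []
red [315.28617903 302.82436072] [  247   171   137   253 28587]
('turn -0.0 shift', [-0.0028, 0.0001, 0.1401])
```

The bar is about 1 mm to tool +y, and straight. I descend in two stages.

>>> send_rows --series '[0,0,0,-0.002,0.001,0.02,0,0,0,0,-0.002,0.001,0.05,0,0,0,0,-0.002,0.001,0.075,0,0,0,0,-0.002,0.001,0.09,0,0,0,0,-0.002,0.001,0.1,0,0,0,0,-0.002,0.001,0.11,0,0,0,0,-0.002,0.001,0.12,0,0,0,0,-0.002,0.001,0.13,0,0,0,0,-0.002,0.001,0.14,0,0,0,0,-0.002,0.001,0.15,0,0,0,0,-0.002,0.001,0.158,0,0,0,0,-0.002,0.001,0.162,0,0,0,0,-0.002,0.001,0.162,0]'

```text
t: 27.5
eef_pos: [0.5135, -0.3211, 0.0992]
eef_rot: [0.733, 0.681, -0.0, -0.001]
wrist_force: [0.0, 0.4, -1.4]
finger_gap: 0.0371
grasp_force: 60.3
```

>>> send_rows --series '[0,0,0,0,0,0.003,0,0,0,0,0,0,0.006,0,0,0,0,0,0,0.006,0]'

```text
t: 27.8
eef_pos: [0.5137, -0.3212, 0.0938]
eef_rot: [0.733, 0.681, 0.0, -0.0]
wrist_force: [-0.2, -0.1, -1.6]
finger_gap: 0.0373
grasp_force: 60.3
```

>>> send_rows --series '[0,0,0,0,0,0.002,0,0,0,0,0,0,0.004,0,0,0,0,0,0,0.004,0]'

```text
t: 28.1
eef_pos: [0.5137, -0.3212, 0.0897]
eef_rot: [0.733, 0.681, -0.0, -0.0]
wrist_force: [-0.0, 0.9, -1.7]
finger_gap: 0.0374
grasp_force: 60.3
```

>>> send_rows --series '[0,0,0,0,0,0.002,0,0,0,0,0,0,0.003,0,0,0,0,0,0,0.003,0]'

```text
t: 28.4
eef_pos: [0.5137, -0.3212, 0.0867]
eef_rot: [0.733, 0.681, 0.0, -0.0]
wrist_force: [0.3, 0.0, -1.2]
finger_gap: 0.0374
grasp_force: 60.3
```

>>> send_rows --series '[0,0,0,0,0,0.001,0,0,0,0,0,0,0.002,0,0,0,0,0,0,0.002,0]'

```text
t: 28.7
eef_pos: [0.514, -0.3214, 0.086]
eef_rot: [0.733, 0.681, 0.0, 0.0]
wrist_force: [-1.4, 1.3, 5.2]
finger_gap: 0.0373
grasp_force: 61.0
```

Contact is at the predicted height. I let go and rise straight up.

>>> send_rows --series '[0,0,0,0,0,0,0.5,0,0,0,0,0,0,0.65,0,0,0,0,0,0,0.65,0,0,0,0,0,0,0.65,0,0,0,0,0,0,0.65,0,0,0,0,0,-0.01,0.65,0,0,0,0,0,-0.025,0.65,0,0,0,0,0,-0.045,0.65,0,0,0,0,0,-0.07,0.65,0,0,0,0,0,-0.1,0.65,0,0,0,0,0,-0.14,0.65,0,0,0,0,0,-0.18,0.65,0,0,0,-0.05,0,-0.2,0.65,0,0,0,-0.09,0,-0.2,0.65,0,0,0,-0.09,0,-0.2,0.65,0,0,0,-0.09,0,-0.2,0.65]'

```text
t: 30.3
eef_pos: [0.5069, -0.4117, 0.2849]
eef_rot: [0.733, 0.68, 0.0, -0.0]
wrist_force: [0.6, 0.9, -0.8]
finger_gap: 0.0553
grasp_force: 0.0
```

```bash
python3 sign.py | head -6; python3 chk.py scene top; python3 - <<'E'
from h import *
import glob
s=cv2.imread(max(glob.glob('pics/scene_*'),key=lambda f:int(f[:-4].split('_')[-1])));t=cv2.imread(max(glob.glob('pics/top_*'),key=lambda f:int(f[:-4].split('_')[-1])));cs=cam('scene');ct=cam('top')
print('expected sign scene',proj(cs,(.514,-.321,.113)),'top',proj(ct,(.514,-.321,.153)))
for n,i in(('scene',s),('top',t),('scene0',cv2.imread('pics/scene0.png')),('top0',cv2.imread('pics/top0.png'))):
    print(n,[(q[0].round(1).tolist(),int(q[1][4])) for q in blobs(i,(0,150,60),(6,255,255),90)])
    print('  green',[(q[0].round(1).tolist(),int(q[1][4])) for q in blobs(i,(45,120,60),(80,255,255),60)],'blue',[(q[0].round(1).tolist(),int(q[1][4])) for q in blobs(i,(105,140,60),(125,255,255),80,(150,100,420,320))])
E
```

```text
30.3 [ 0.5069 -0.4117  0.2849] 0.055271786782399454 [-0.79  0.37  1.17  0.    1.61 -0.71]
red [316.  91.] [ 288   19   56  147 7691] [179. 248. 253. 254. 254.]
  top face ((315.5, 92.0), (144.0, 53.0), 90.0) [ 0.5142 -0.3175] [[0.4959, -0.2543], [0.5417, -0.2578], [0.5347, -0.3808], [0.4844, -0.377]] [np.float64(0.0459), np.float64(0.1233)]
30.35 [ 0.507  -0.4107  0.2849] [-0.6 -0.4  0.5]
scene
120 line len 50 wid 5.2 mm centre [0.5188 0.1659] head 48.7 miss 0.0015
150 line len 49 wid 4.1 mm centre [0.5187 0.1657] head 48.8 miss 0.0014
180 line len 47 wid 3.2 mm centre [0.5184 0.1655] head 48.9 miss 0.0014
205 line len 43 wid 2.2 mm centre [0.5189 0.1661] head 48.8 miss 0.0015
top
120 line len 49 wid 7.3 mm centre [0.5182 0.1637] head 48.7 miss 0.0006
150 line len 48 wid 6.0 mm centre [0.5185 0.1641] head 48.8 miss 0.0005
180 line len 47 wid 4.9 mm centre [0.5187 0.1643] head 48.7 miss 0.0005
205 line len 46 wid 3.9 mm centre [0.5188 0.1644] head 48.7 miss 0.0005
expected sign scene [211.86832075 199.11917851] top [423.7789718 219.9919508]
scene [([23.3, 53.6], 940), ([211.0, 196.5], 845), ([336.1, 231.3], 769), ([486.7, 270.8], 1156)]
  green [([314.5, 258.8], 132), ([446.3, 338.7], 1574)] blue [([177.4, 266.1], 1553), ([321.4, 275.4], 136)]
top [([423.4, 222.7], 710), ([182.6, 336.8], 738)]
  green [([293.2, 227.8], 118), ([171.0, 246.4], 543)] blue [([382.7, 160.8], 354), ([263.1, 199.9], 155)]
scene0 [([23.3, 53.5], 939), ([336.1, 231.1], 778), ([486.7, 270.7], 1158), ([433.5, 388.0], 1920)]
  green [([446.2, 338.8], 1571)] blue [([177.4, 266.1], 1544), ([309.0, 250.1], 217)]
top0 [([157.3, 203.1], 635), ([317.9, 287.5], 579), ([182.8, 336.7], 729)]
  green [([293.2, 227.7], 119), ([171.1, 246.4], 543)] blue [([382.3, 161.0], 369), ([259.9, 175.3], 177)]
```

```bash
python3 - <<'E'
from h import *
print('lip',tri(cam('top'),(263.1,199.9),cam('scene'),(321.4,275.4)).round(4))
from workcell import finish_job
print(finish_job())
E
```

```text
lip [0.5612 0.0983 0.1469]
the job is handed in; nothing more can be done
None
```

I handed the job in at about 30 s of the 72 s limit; it returned no verdict, and I had no direct reading that the spin was running. By my last measurements the lid is shut (lip at 147 mm), the pointer is at 48.7° with the mark at about 49°, the button was pressed until it bottomed at 40 N, the red sign hangs free on the rail, and the green sign has not moved.

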